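Clamp a block with a lift-off crank

ROBOT

A 6-joint arm with a two-finger parallel gripper is mounted at the origin on the work surface. World frame = base frame: x ahead of the robot, y to its left, z up, the work surface at z = 0. Lengths are in mm, angles in rad, forces in N, time in s.
With the tool pointing down it reaches from about 300 to 775 mm from the base axis. Payload 14.6 kg.
Tool frame: the origin (TCP) lies midway between the tips of the shut fingers; the grasp point (between the pads) lies 19 mm behind it (manip.grip_depth is the distance from the TCP to the grasp point, in mm); x points along the fingers, y is the direction in which the jaws open and shut, and the axes are right-handed (so a half turn about x gives the same grasp; the last joint's range is limited). The gripper opens to 94 mm and grips with 3 to 60 N. Pads are 16 mm wide; open, the fingers measure 119 mm over their backs; the gripper's body (75 mm by 177 mm) begins 78 mm behind the grasp point.
Start: joints at [1.045, 0.3, 1.521, -0, 1.321, -0.067], TCP at [243.576, 493.113, 205.446] pointing down, gripper open.
Joint ranges: [-3.03, 3.03], [-0.79, 2.21], [0.23, 2.52], [-1.04, 4.18], [0, 3.07], [-2.55, 2.55]. Speed limits (rad/s): [2.22, 2.22, 2.57, 3.14, 3.14, 3.14].

INTERFACE

Orientations are given as [roll, pitch, yaw] about the fixed x, y, z axes, in that order (R = Rz(yaw) Ry(pitch) Rx(roll)).
In Python, from cell import readout, cams, ticket, manip gives the robot as it stands. The module is installed in compiled form; this text tells all that it offers.
- The arm moves only by the tool apply_moves, never from a script. Its argument "plan" is one flat list of numbers, 7 for each row, row after row: the turn, a rotation vector about the tool's x, y, z in rad, then the shift along the tool's x, y, z in m, then the opening in per cent of the stroke, from 0 (shut) to 100 (fully open). In form: [wx, wy, wz, x, y, z, fingers, wx, wy, wz, x, y, z, fingers, ...]. A call has 1 to 5 rows; each row shifts and turns the commanded pose from where the row before left it, along the tool's axes as they then stand; what a row does not reach is not made up. A row lasts 1/8 s, in which the tool goes at most 62.5 mm and 10.7 degrees, less where a joint would pass 70% of its speed; a pose out of reach is approached as far as the arm can. A call with a gripper value outside its range is refused whole. The fingers move at their own pace and stop on an object; "force" is the grip in N (left out, the last holds). Time passes only in rows, so rows that do not move let the fingers close. It gives the time, the measured TCP pose, the force and the opening at its end, in the units of the state.
- readout.read_state(): the state, without advancing time (a new reading comes with each control period).
- cams.camera(name): name is "scene" or "top" or "wrist"; returns a dict with "image" (384x512x3 uint8, red, green, blue), "fovy" (degrees; the focal length in pixels is half the picture's height over the tangent of half this angle, whatever the lens; pixels are square), "cx", "cy" (the principal point, pixels), "position" and "orientation" of the camera in the world; the wrist camera has in their place "T_tool_cam" (4x4, takes a point from camera to tool coordinates, whose origin is the TCP and whose axes are the tool frame's). Camera axes: x right, y down, z forward; pixel columns grow to the right and rows downward; lengths in mm; the calibration is good to about 2 mm. A picture is of the moment at which its call begins: read the wrist's pose just before it. There is no depth.
- ticket.sign_off(): hands the job in, once; it reports no verdict.
The state is a dict: "clock": time; "joints": joint angles; "qd": joint speeds; "effort": joint torques, N m; "eef_pos": TCP position; "eef_rot": TCP orientation; "wrist_force": force on the tool from outside, world axes, zero at the start; "moment": the same for the moment, N m; "finger_gap": finger opening in mm.
Only numpy, scipy, OpenCV 4.12 (cv2) and the standard library are available. Lean on these libraries where they do the work, as an engineer would, in place of code of your own. Each camera call takes 0.05 s, during which the arm holds its last target.

TASK

Fit the loose crank from the rubber mat fully home onto the vice's square shaft and turn it clockwise by its grip until the sprung pad holds the wooden block, pressed in about 3 mm. Then lift the crank off and lay it back flat on the mat, standing on its underside with hub and grip over the mat. Feel your way gently: never force crank or vice, touch neither vice nor block except through the crank, and leave the other things where they are.

Things in the scene. Friction and masses are not known exactly. Their poses are not given: they have to be found in the camera images.
- vice: Low grey bench vice, fixed: base plate 335 x 130 x 15 mm, housing 100 x 100 mm (top at 63 mm) at one end, fixed jaw 120 mm wide (top at 60 mm) at the other. Origin: on the table under the axis of its upright drive shaft; x points from the shaft to the jaws (fixed jaw face 215 mm from the axis), z up.
- moving_jaw (a point): Top centre, at the front face, of the vice's moving jaw, 59 mm up; slides along the vice's x, aluminium pad in front of it (pad face 20 mm ahead when right out). Clockwise turning from above closes it, 30 mm per turn; 8 to 26 mm of free travel at the start. Stiff drive, 0.22 N m: about 2.6 N at the crank's grip, 1.4 N more with the pad 3 mm in. It stays where it is left.
- shaft_seat (a point): Fixed point on the shaft's axis, at the top of the round collar (50 mm wide) on which the seated crank rests, 75 mm up. Above it stands the steel shaft: 18 mm square for 24 mm, then a cone from 18 to 10 mm wide over 7 mm (tip 31 mm above this point). Axes as the vice's: the square's own angle is NOT measured, differs every time and must be seen or felt.
- crank: Loose dark steel crank, about 0.5 kg, on its flat underside. Hub 40 x 40 mm, 46 mm high; socket in its underside 20 mm square, 35 mm deep, sides parallel to the hub's. Origin: centre of hub's underside; z up; x along the flat arm (22 wide, 10 mm high, flush with the underside) to the grip, axis 85 mm from the hub's. Fits the shaft at four angles, 6 degrees play either way.
- crank_grip (a point): Point on the axis of the crank's freely spinning upright wooden grip (22 mm diameter), 65 mm above the crank's underside; the grip spans 13 to 83 mm above the underside.
- pad (a joint): How far the vice's sprung pad is pushed into its jaw, in m: 0 = right out, 0.009 = bottomed. Spring 8 N per mm, so 3 mm is 24 N on the block.
- block: Loose pine block 60 x 80 x 45 mm, lying on the vice's base plate between pad and fixed jaw, 60 mm side along the vice's x. Origin: centre of its underside.
- mat: Black rubber mat 200 x 240 x 4 mm, fixed; origin: centre of its underside; x along the 200 mm side, y along the 240 mm side.
- brush: Loose brush, about 160 mm long, lying along y near the mat's far edge (bystander).
- glue_jar: Jar, 52 mm diameter, 62 mm high, upright (bystander). Origin: centre of its underside.
- spray_can: Bare metal can, 62 mm diameter, 170 mm high, upright (bystander). Origin: centre of its underside.
- oil_bottle: Amber bottle, 60 mm diameter, 160 mm high, upright (bystander). Origin: centre of its underside.
- screwdriver: Screwdriver 190 mm long, lying (bystander).
- spanner: Spanner 170 mm long, lying (bystander).
- offcut: Wooden offcut 120 x 50 x 22 mm, lying (bystander).
Mind the look-alikes: they are no part of the job. Of the things like the crank, leave any that is blue; of the rest the smaller one is meant.

How it is judged (in metres and radians):
On the way, in this order (a step that is already met when the one before it is completed fails the run):
1. the crank sits fully home on the square shaft (underside within 4 mm of the collar, centred within 3 mm, upright) (distance between crank and shaft_seat below 0.004 m and horizontal distance between crank and shaft_seat below 0.003 m and angle between crank's own z axis and vertical below 0.08 rad), for 0.2 s.
2. with the crank home on the shaft, the pad is pressed in at least 1.5 mm (all of step 1 and value of joint pad above 0.0015 m), for 0.2 s.
At the end, for the whole second after the job is handed in: The pad is still pressed in 1.5 to 5 mm against the block, and the crank rests flat and upright on the mat (tilt below 0.08 rad, underside within 6 mm of the mat's top), hub axis and grip axis both over the mat, at rest and released (value of joint pad between 0.0015 and 0.005 m and x of crank in the frame of mat between -0.1 and 0.1 m and y of crank in the frame of mat between -0.12 and 0.12 m and x of crank_grip in the frame of mat between -0.1 and 0.1 m and y of crank_grip in the frame of mat between -0.12 and 0.12 m and height (world z) of crank below 0.01 m and angle between crank's own z axis and vertical below 0.08 rad and linear speed of crank below 0.02 m/s); the robot touches nothing.
It fails at once if the vice is overtightened: the pad is pushed in more than 6 mm (value of joint pad above 0.006 m).
It fails at once if the crank is forced on the vice: more than 140 N between them (contact force between crank and vice above 140 N).
It fails at once if the robot works or shoves the vice itself (more than 8 N on it) (contact force between any of the fingers, the arm and vice above 8 N).
It fails at once if the robot touches the block (more than 4 N) (contact force between any of the fingers, the arm and block above 4 N).
It fails at once if one of the bystanders is disturbed (moved more than 30 mm) (distance of any of brush, glue_jar, spray_can, oil_bottle, screwdriver, spanner, offcut from where it was at the start of the episode above 0.03 m).
It also fails if it takes over 72 s, if anything falls off the work surface, if the arm or the gripper's body presses on something with over 40 N, if the wrist force passes 120 N, or if a joint passes its speed limit or range.

## Working session

There is one attempt and no reset: what is moved stays moved. The work goes in short steps, Python scripts to look and compute and a tool call to move; the robot and the scene stay as the last step left them, time stands still between calls to the robot, and variables do not carry over. Pictures are saved under pics/ and viewed, and the job is handed in when it is done.

Besides the shell and the picture viewer there is one more tool, called after ">>>" by a JSON object that holds its "op" and its "data", one argument or row to a line. apply_moves: Moves the arm, as the interface text tells. Its arguments: {"type":"object","properties":{"plan":{"type":"array","items":{"type":"number"}},"force":{"type":"number"}},"required":["plan"]}

```bash
mkdir -p pics; ls
cat > h.py <<'E'
import numpy as np, cv2
from scipy.spatial.transform import Rotation as R
from cell import readout, cams, ticket, manip
def st(): 
    return readout.read_state()
def snap(name,fn):
    s=st(); c=cams.camera(name)
    cv2.imwrite('pics/'+fn+'.png',cv2.cvtColor(c['image'],cv2.COLOR_RGB2BGR))
    np.save('pics/'+fn+'.npy',{'s':s,'c':c},allow_pickle=True)
    return s,c
def load(fn):
    d=np.load('pics/'+fn+'.npy',allow_pickle=True).item(); return d['s'],d['c']
E
python3 - <<'E'
from h import *
s=st(); print(s)
for n in ['scene','top','wrist']:
    s,c=snap(n,n+'0'); print({k:v for k,v in c.items() if k!='image'})
print([a for a in dir(manip) if a[0]!='_'])
E
```

```text
pics
{'clock': 0.0, 'joints': array([ 1.04543010e+00,  3.00478704e-01,  1.52159402e+00, -2.39964452e-05,
        1.32071609e+00, -6.65900095e-02]), 'qd': array([-0.00143644,  0.00188284,  0.00089984, -0.00114769,  0.00033081,
        0.00180634]), 'effort': array([-1.31389224e-04, -5.31805015e+01, -3.52739990e+01,  7.08533311e-02,
        2.43817322e-02, -7.88016428e-05]), 'eef_pos': array([243.43404289, 492.88851551, 204.87669199]), 'eef_rot': array([-1.61795758,  1.56959994, -2.07672784]), 'wrist_force': array([ 0.32326247, -0.44908612, -0.99155184]), 'moment': array([-0.01026277, -0.02482764,  0.0739815 ]), 'finger_gap': 93.92637409599273}
{'fovy': 46.23066540436557, 'cx': 258.17189121053013, 'cy': 184.97162658336708, 'position': array([1125.17285024, -388.62887555, 1068.25560737]), 'orientation': array([-2.51277679,  0.00904976,  0.99247635])}
{'fovy': 57.060885241781875, 'cx': 249.83945703813222, 'cy': 195.05685048506493, 'position': array([ 349.69022808,   13.49511794, 1226.11417776]), 'orientation': array([-2.99241498, -0.02298164, -1.57619037])}
{'fovy': 65.18870809359693, 'cx': 263.7608081413146, 'cy': 194.34751429408826, 'T_tool_cam': array([[ 9.70465696e-04, -2.52160851e-01,  9.67684847e-01,
        -1.80385107e+02],
       [ 9.99999524e-01,  3.45053635e-04, -9.12958613e-04,
         6.86505663e-02],
       [-1.03690754e-04,  9.67685272e-01,  2.52161066e-01,
        -7.33327890e+01],
       [ 0.00000000e+00,  0.00000000e+00,  0.00000000e+00,
         1.00000000e+00]])}
['Unreachable', 'grip_depth']
```

View pics/scene0.png

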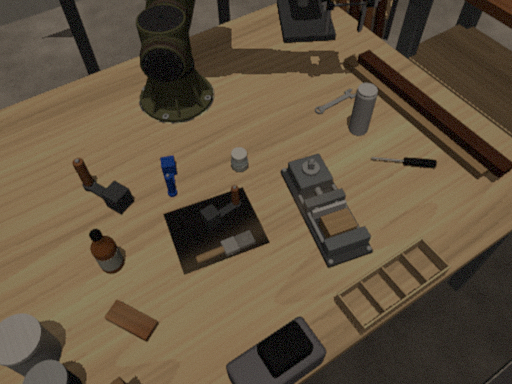

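View pics/top0.png

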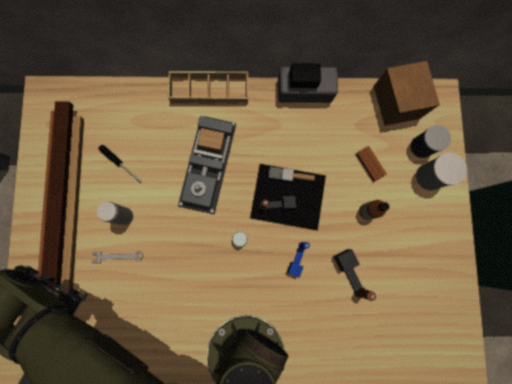

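View pics/wrist0.png

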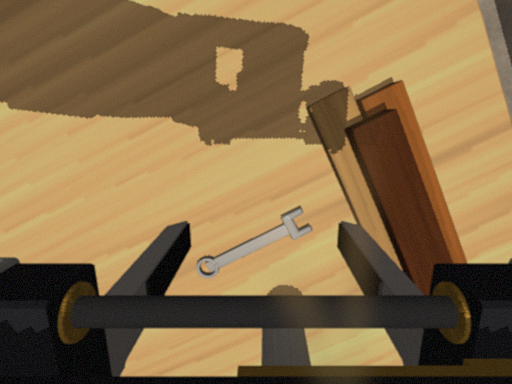

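The top view shows the crank on the mat with its hub near (289,202) and grip near (266,204). The vice shaft is near (199,187), with the jaws toward the top of the picture. The larger dark crank at (350,270) and the blue one are the look-alikes. Next I'll enlarge these areas.

```bash
cat >> h.py <<'E'
def K(c):
    f=c['image'].shape[0]/2/np.tan(np.radians(c['fovy'])/2)
    return f
def campose(s,c):
    if 'T_tool_cam' in c:
        T=np.eye(4);T[:3,:3]=R.from_euler('xyz',s['eef_rot']).as_matrix();T[:3,3]=s['eef_pos']
        T=T@np.asarray(c['T_tool_cam']); return T[:3,:3],T[:3,3]
    return R.from_euler('xyz',c['orientation']).as_matrix(),np.asarray(c['position'])
def ray(s,c,uv,z):
    uv=np.atleast_2d(uv).astype(float);f=K(c)
    Rm,p=campose(s,c)
    d=np.c_[(uv[:,0]-c['cx'])/f,(uv[:,1]-c['cy'])/f,np.ones(len(uv))]@Rm.T
    t=(z-p[2])/d[:,2]
    return p+d*t[:,None]
def proj(s,c,P):
    Rm,p=campose(s,c);q=(np.atleast_2d(P)-p)@Rm;f=K(c)
    return np.c_[c['cx']+f*q[:,0]/q[:,2],c['cy']+f*q[:,1]/q[:,2]]
def crop(fn,x0,y0,x1,y1,k,out,gamma=1.0):
    im=cv2.imread('pics/'+fn+'.png')[y0:y1,x0:x1]
    im=(255*(im/255.)**gamma).astype(np.uint8)
    cv2.imwrite('pics/'+out+'.png',cv2.resize(im,None,fx=k,fy=k,interpolation=cv2.INTER_CUBIC))
E
python3 - <<'E'
from h import *
crop('top0',170,110,335,240,4.8,'top0c',0.5)
crop('scene0',160,150,375,275,3.7,'scene0c',0.5)
E
```

```text
(no output)
```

View pics/top0c.png

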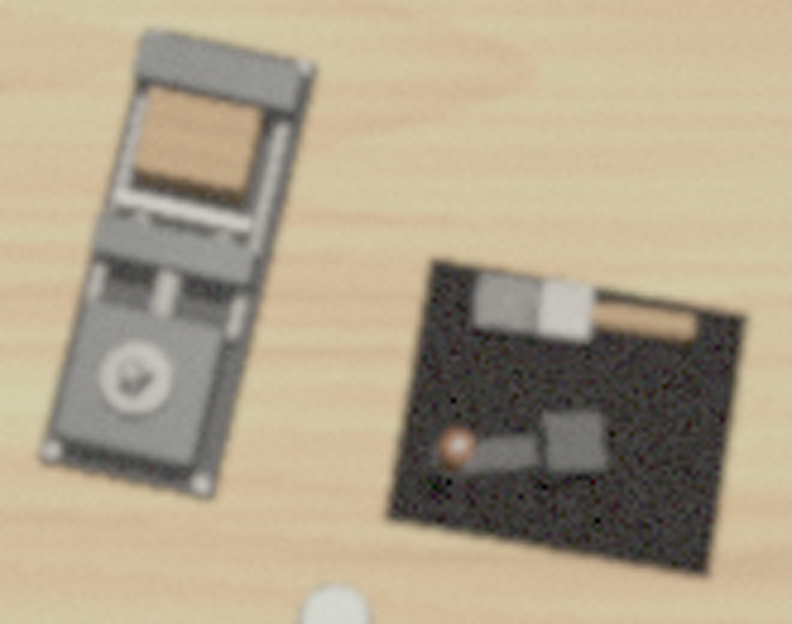

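View pics/scene0c.png

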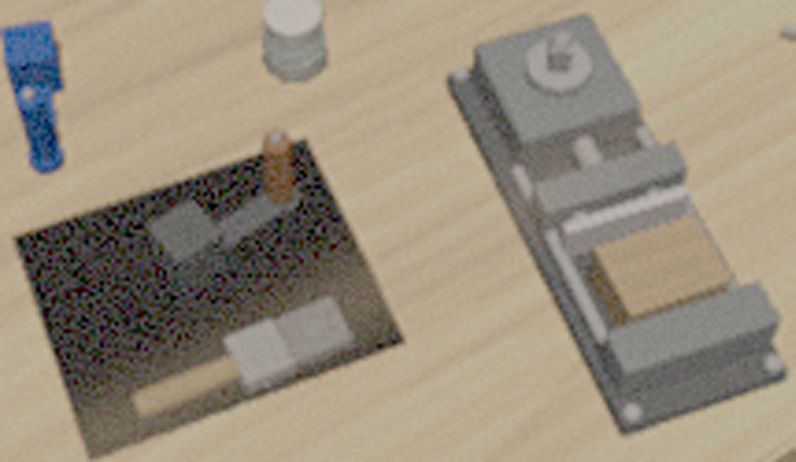

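Run:
```python
from h import *
s,c=load('top0')
g=lambda x,y:(170+x/4.8,110+y/4.8)
def p(n,x,y,z): 
    r=ray(s,c,[g(x,y)],z)[0]; print(n,np.round(r,1)); return r
h=p('hub',575,440,50); gr=p('grip',458,447,87)
p('collar',135,377,75); p('tip',128,378,106)
for q in [(432,261),(746,316),(708,575),(388,518)]: p('mat',*q,4)
a=p('base',145,30,15);p('base',40,460,15);p('base',315,66,15);p('base',212,496,15)
p('block',150,87,60);p('block',262,105,60);p('block',245,195,60);p('block',133,175,60)
p('pad',120,195,59); p('pad',250,225,59)
d=gr-h; print(np.degrees(np.arctan2(d[1],d[0])),np.hypot(d[0],d[1]))
print(K(c)/1150)
```

```text
hub [ 503.6 -149.    50. ]
grip [494.1 -64.2  87. ]
collar [544.6 156.4  75. ]
tip [538.7 157.2 106. ]
mat [643.3 -52.2   4. ]
mat [ 601.7 -284.1    4. ]
mat [ 411.1 -249.4    4. ]
mat [453.1 -18.6   4. ]
base [817.  160.7  15. ]
base [494.6 230.7  15. ]
base [789.4  34.1  15. ]
base [468.4 107.5  15. ]
block [757.1 151.   60. ]
block [743.9  71.1  60. ]
block [677.7  82.8  60. ]
block [692.2 162.1  60. ]
pad [677.9 171.1  59. ]
pad [656.1  79.2  59. ]
96.35229036175849 85.30214794073252
0.3071064256452878
```

```bash
cat >> h.py <<'E'
def psi(s):
    M=R.from_euler('xyz',s['eef_rot']).as_matrix(); return np.degrees(np.arctan2(M[1,1],M[0,1]))
def to(target,yaw=None,s=None):
    """tool-frame shift to reach world target TCP; yaw of tool y axis (deg), tool x down"""
    s=s or st(); M=R.from_euler('xyz',s['eef_rot']).as_matrix()
    d=np.array(target,float)-s['eef_pos']
    print('pos',np.round(s['eef_pos'],1),'psi',round(psi(s),2),'t',round(s['clock'],2),'gap',round(s['finger_gap'],1),'F',np.round(s['wrist_force'],1))
    print('world d',np.round(d,1),' tool shift m',np.round(M.T@d/1000,4))
    if yaw is not None:
        # desired: x down, y at yaw
        a=np.radians(yaw); y=np.array([np.cos(a),np.sin(a),0]); x=np.array([0,0,-1.]); T=np.c_[x,y,np.cross(x,y)]
        print('rotvec in tool',np.round(R.from_matrix(M.T@T).as_rotvec(),4),' shift after turn',np.round(T.T@d/1000,4))
E
python3 - <<'E'
from h import *
s=st(); M=R.from_euler('xyz',s['eef_rot']).as_matrix(); print(np.round(M,3))
to([542,157,215],None)
E
```

```text
[[-0.     0.443  0.897]
 [-0.001  0.897 -0.443]
 [-1.    -0.001 -0.   ]]
pos [243.5 492.9 205. ] psi 63.71 t 0.15 gap 94.4 F [-0.3 -0.8 -1.4]
world d [ 298.5 -335.9   10. ]  tool shift m [-0.0099 -0.169   0.4164]
```

>>> {"op": "apply_moves", "data": {
  "plan": [0,0,0,-0.002,-0.021,0.052,100,0,0,0,-0.002,-0.021,0.052,100,0,0,0,-0.002,-0.021,0.052,100,0,0,0,-0.002,-0.021,0.052,100,0,0,0,-0.002,-0.021,0.052,100]
}}

```text
clock: 0.78
eef_pos: [431.1, 282.3, 215.5]
eef_rot: [-1.838, 1.571, -2.297]
wrist_force: [1.6, 0.4, -0.3]
finger_gap: 94.3
```

>>> {"op": "apply_moves", "data": {
  "plan": [0,0,0,0,-0.021,0.052,100,0,0,0,0,-0.021,0.052,100,0,0,0,0,-0.021,0.052,100,0,0,0,0,0,0,100]
}}

```text
clock: 1.27
eef_pos: [543.6, 155.5, 214.7]
eef_rot: [-2.182, 1.57, -2.644]
wrist_force: [-0.2, 0.9, 0.9]
finger_gap: 94.0
```

Run:
```python
from h import *
s,c=snap('wrist','w1'); to([542,157,215])
```

```text
pos [542.6 157.1 214.8] psi 63.57 t 1.32 gap 93.9 F [-0.1  0.6  0.1]
world d [-0.6 -0.1  0.2]  tool shift m [-0.0002 -0.0003 -0.0004]
```

View pics/w1.png

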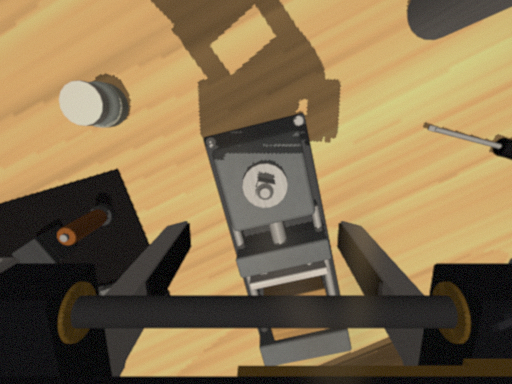

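Run:
```python
from h import *
crop('w1',195,105,360,230,4.8,'w1c',0.55)
```

```text
(no output)
```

View pics/w1c.png

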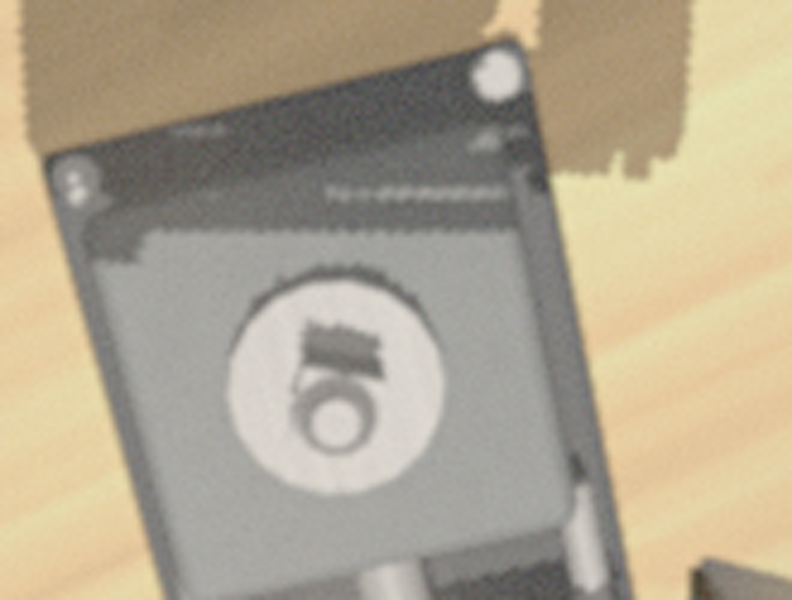

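>>> {"op": "apply_moves", "data": {
  "plan": [0.18,0,0,0.014,0,0,100,0.18,0,0,0.014,0,0,100,0.18,0,0,0.014,0,0,100,0.18,0,0,0.014,0,0.01,100,0,0,0,0.014,0,0.01,100]
}}

```text
clock: 1.95
eef_pos: [551.0, 141.4, 145.0]
eef_rot: [2.67, 1.571, 1.494]
wrist_force: [0.3, -0.6, 0.1]
finger_gap: 94.0
```

>>> {"op": "apply_moves", "data": {
  "plan": [0,0,0,0,0,0,100]
}}

```text
clock: 2.08
eef_pos: [550.8, 140.5, 144.5]
eef_rot: [-1.793, 1.569, -2.968]
wrist_force: [0.4, -0.3, -0.5]
finger_gap: 93.5
```

Run:
```python
from h import *
s,c=snap('wrist','w2'); to([542,157,215])
u=proj(s,c,[[542,157,75],[542,157,106]]); print(u)
crop('w2',180,90,345,240,4.8,'w2c',0.6)
```

```text
pos [551.1 140.8 145.3] psi 22.65 t 2.12 gap 94.2 F [-0.3  0.3 -0.5]
world d [-9.1 16.2 69.7]  tool shift m [-0.0697 -0.0022 -0.0185]
[[262.16609733 182.3728508 ]
 [261.80571918 191.20804327]]
```

View pics/w2.png

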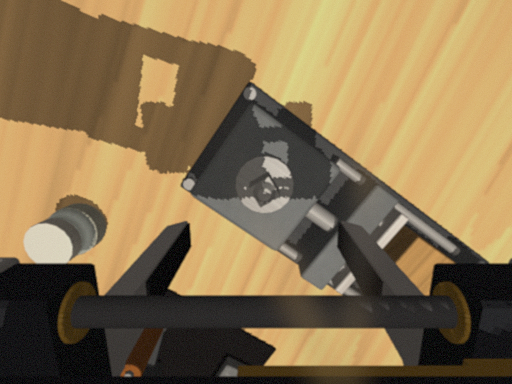

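View pics/w2c.png

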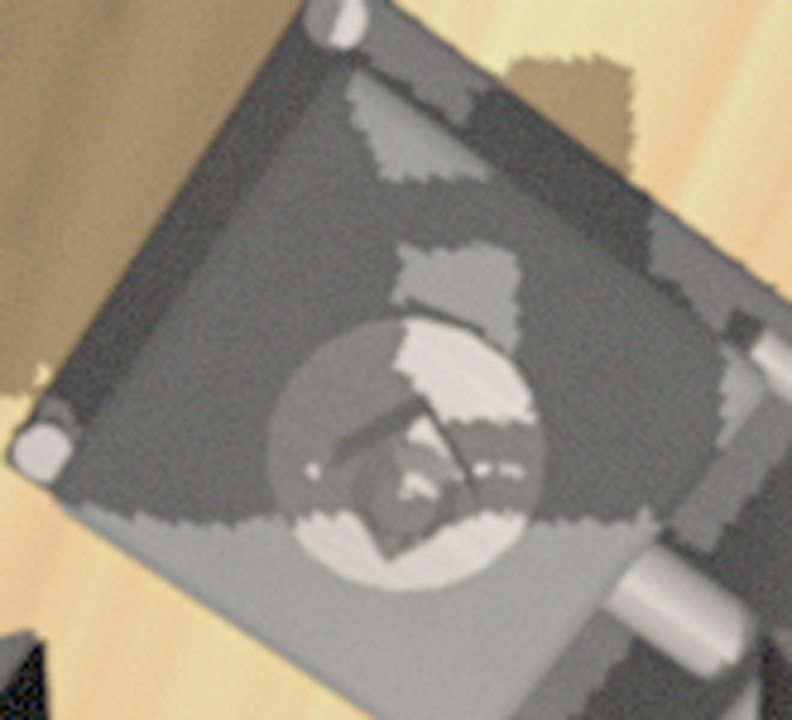

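Run:
```python
from h import *
im=cv2.imread('pics/w2.png')[150:220,225:305]
g=cv2.cvtColor(im,cv2.COLOR_BGR2GRAY); g=cv2.resize(g,None,fx=9,fy=8.5 if 0 else 9,interpolation=cv2.INTER_CUBIC)
g=cv2.GaussianBlur(g,(0,0),3)
cl=cv2.createCLAHE(4,(3,3)).apply(g)
cv2.imwrite('pics/w2d.png',cl)
```

```text
(no output)
```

View pics/w2d.png

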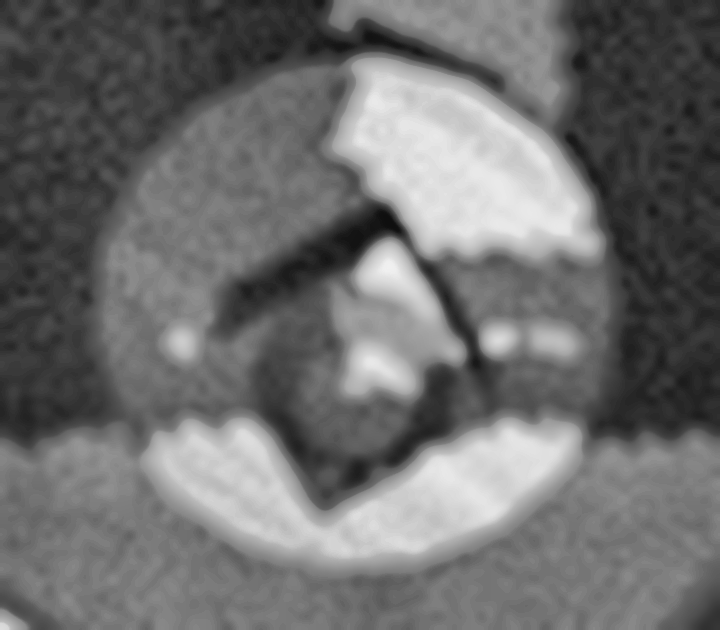

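Run:
```python
from h import *
s,c=load('w2')
g=lambda p:(225+(p[0]+.5)/9-.5,150+(p[1]+.5)/9-.5)
def line(a,b,z):
    P=ray(s,c,[g(a),g(b)],z); d=P[1]-P[0]; print(np.round(P,1).tolist(),round(np.degrees(np.arctan2(d[1],d[0]))%90,1),np.hypot(*d[:2]))
line((322,520),(490,418),99)
line((322,520),(258,415),99)
line((228,292),(375,207),75)
line((390,205),(490,395),75)
# collar ellipse
print('collar c', ray(s,c,[g((355,314))],75), ray(s,c,[g((100,314)),g((610,314)),g((355,570)),g((355,55))],75))
# vice edge direction: bolts
s1,c1=load('w1')
g1=lambda x,y:(195+x/4.8,105+y/4.8)
P=ray(s1,c1,[g1(70,190),g1(497,75)],17);d=P[1]-P[0];print(P,np.degrees(np.arctan2(d[1],d[0])))
print('collar w1',ray(s1,c1,[g1(337,387)],75))
```

```text
[[546.6, 142.8, 99.0], [556.4, 157.0, 99.0]] 55.1 17.24222004494436
[[546.6, 142.8, 99.0], [537.8, 149.5, 99.0]] 52.8 10.97113304459364
[[532.2, 153.3, 75.0], [541.9, 166.1, 75.0]] 53.1 16.105364843975842
[[543.1, 166.9, 75.0], [559.1, 153.6, 75.0]] 50.3 20.749309875518673
collar c [[544.13719211 155.93646584  75.        ]] [[521.84675918 146.59400184  75.        ]
 [566.41212922 165.27243516  75.        ]
 [553.97200602 132.43095279  75.        ]
 [534.66625782 178.57229519  75.        ]]
[[478.26072416 112.06264547  17.        ]
 [501.42997126 223.56937466  17.        ]] 78.26191266254237
collar w1 [[544.25817396 156.57219621  75.        ]]
```

>>> {"op": "apply_moves", "data": {
  "plan": [0.143,0,0,-0.018,0,0,100,0.143,0,0,-0.018,0,0,100,0,0,0,0,-0.016,0.057,100,0,0,0,0,-0.016,0.057,100,0,0,0,0,-0.016,0.057,100]
}}

```text
clock: 2.75
eef_pos: [521.4, -35.7, 182.4]
eef_rot: [1.377, 1.569, -0.084]
wrist_force: [0.6, 0.4, -0.4]
finger_gap: 94.0
```

>>> {"op": "apply_moves", "data": {
  "plan": [0,0,0,0,-0.016,0.057,100,0,0,0,0,-0.015,0.054,100,0,0,0,0,0,0,100]
}}

```text
clock: 3.12
eef_pos: [502.2, -150.8, 182.2]
eef_rot: [0.941, 1.57, -0.525]
wrist_force: [0.6, 0.1, -0.2]
finger_gap: 94.0
```

Run:
```python
from h import *
s,c=snap('wrist','w3'); to([503.6,-149,180],6.3)
print(proj(s,c,[[503.6,-149,50]]))
```

```text
pos [ 502.5 -149.1  182.1] psi 6.04 t 3.17 gap 94.0 F [0.1 1.3 0.4]
world d [ 1.1  0.1 -2.1]  tool shift m [0.0021 0.0011 0.    ]
rotvec in tool [-0.0045  0.0003 -0.0008]  shift after turn [0.0021 0.0011 0.    ]
[[265.47782766 185.08957835]]
```

View pics/w3.png

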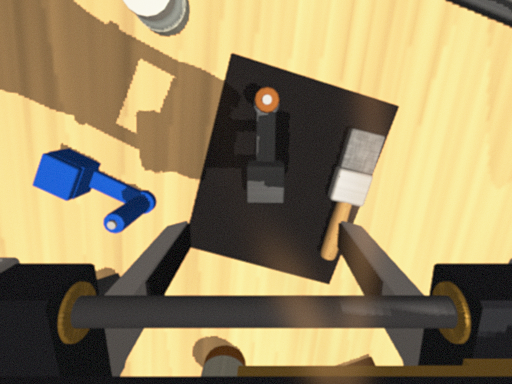

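Run:
```python
from h import *
im=cv2.imread('pics/w3.png')[70:220,225:310]
g=cv2.cvtColor(im,cv2.COLOR_BGR2GRAY); g=cv2.resize(g,None,fx=4,fy=4,interpolation=cv2.INTER_CUBIC)
g=cv2.GaussianBlur(g,(0,0),1.5)
cv2.imwrite('pics/w3d.png',cv2.createCLAHE(4,(2,2)).apply(g))
```

```text
(no output)
```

View pics/w3d.png

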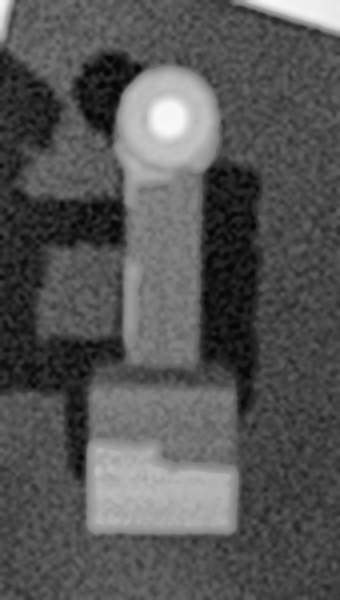

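Run:
```python
from h import *
s,c=load('w3')
g=lambda x,y:(225+(x+.5)/4-.5,70+(y+.5)/4-.5)
P=ray(s,c,[g(88,385),g(237,385),g(238,533),g(88,533),g(162.5,459)],50);print(np.round(P,1), [np.hypot(*(P[i]-P[(i+1)%4])[:2]) for i in range(4)])
for i,j in [(0,1),(3,2),(0,3),(1,2)]:
    d=P[j]-P[i];print(np.degrees(np.arctan2(d[1],d[0])))
G=ray(s,c,[g(168,117)],87)[0];print('grip top',G, G-P[4], np.degrees(np.arctan2(*(G-P[4])[[1,0]])))
ct=P[4]
to([ct[0],ct[1],18],6.0)
```

```text
[[ 481.7 -130.5   50. ]
 [ 520.6 -126.4   50. ]
 [ 525.8 -166.6   50. ]
 [ 485.4 -170.8   50. ]
 [ 503.3 -148.2   50. ]] [np.float64(39.109428919499315), np.float64(40.47839051189403), np.float64(40.656915797531674), np.float64(40.47606714750164)]
5.994060937687381
6.000522926339113
-84.8454668845526
-82.65484898128634
grip top [495.34135188 -63.45762723  87.        ] [-7.93427117 84.79028118 37.        ] 95.34589928082161
pos [ 502.5 -149.1  182.1] psi 6.04 t 3.17 gap 94.0 F [0.1 1.3 0.4]
world d [   0.7    0.9 -164.1]  tool shift m [ 0.1641  0.0007 -0.0008]
rotvec in tool [ 0.0008  0.0003 -0.0008]  shift after turn [ 0.1641  0.0008 -0.0008]
```

>>> {"op": "apply_moves", "data": {
  "plan": [0,0,0,0.05,0.001,-0.001,100,0,0,0,0.05,0,0,100,0,0,0,0.04,0,0,100,0,0,0,0.026,0,0,100,0,0,0,0,0,0,100]
}}

```text
clock: 3.8
eef_pos: [503.2, -145.5, 14.5]
eef_rot: [-2.079, 1.568, 2.742]
wrist_force: [-0.7, -0.5, 0.1]
finger_gap: 93.8
```

>>> {"op": "apply_moves", "data": {
  "plan": [0,0,0,0,0,0,40,0,0,0,0,0,0,35,0,0,0,0,0,0,30,0,0,0,0,0,0,30,0,0,0,0,0,0,30],
  "force": 30
}}

```text
clock: 4.42
eef_pos: [503.6, -147.1, 15.6]
eef_rot: [1.18, 1.571, -0.285]
wrist_force: [-0.2, -0.4, -0.3]
finger_gap: 47.3
```

Run:
```python
from h import *
to([503.3,-148.2,16],6); print(st()['moment'])
```

```text
pos [ 503.6 -147.1   15.6] psi 6.07 t 4.42 gap 47.3 F [-0.2 -0.4 -0.3]
world d [-0.3 -1.1  0.4]  tool shift m [-0.0004 -0.0004  0.001 ]
rotvec in tool [ 0.0012  0.0001 -0.0002]  shift after turn [-0.0004 -0.0004  0.001 ]
[-0.059712    0.03144025 -0.03892631]
```

>>> {"op": "apply_moves", "data": {
  "plan": [0,0,0,0,0,0,30,0,0,0,0,0,0,30,0,0,0,0,0,0,30]
}}

```text
clock: 4.8
eef_pos: [503.5, -147.1, 15.5]
eef_rot: [-1.203, 1.571, -2.668]
wrist_force: [-0.9, -0.5, 1.6]
finger_gap: 39.7
```

Run:
```python
from h import *
a=[st()['eef_pos'] for _ in range(3)];print(a)
s,c=snap('wrist','w4'); to([503.3,-148.2,16],6); s,c=snap('wrist','w4');to([503.3,-148.2,16],6)
```

```text
[array([ 503.51771659, -147.11629433,   15.45581724]), array([ 503.51771659, -147.11629433,   15.45581724]), array([ 503.51771659, -147.11629433,   15.45581724])]
pos [ 503.5 -147.1   15.5] psi 6.07 t 4.85 gap 40.1 F [-0.7 -1.5  0.8]
world d [-0.2 -1.1  0.5]  tool shift m [-0.0005 -0.0003  0.001 ]
rotvec in tool [0.0012 0.     0.0001]  shift after turn [-0.0005 -0.0003  0.001 ]
pos [ 503.5 -147.1   15.5] psi 6.07 t 4.9 gap 39.8 F [-1.5 -0.2  1. ]
world d [-0.2 -1.1  0.5]  tool shift m [-0.0005 -0.0004  0.0011]
rotvec in tool [0.0013 0.     0.    ]  shift after turn [-0.0005 -0.0004  0.0011]
```

View pics/w4.png

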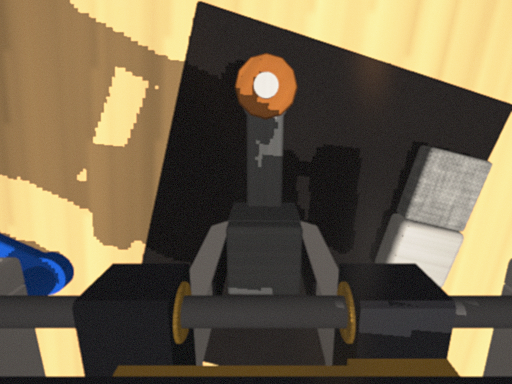

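```bash
python3 - <<'E'
from h import *
s,c=load('w4')
crop('w4',220,40,310,300,2.3,'x')
im=c['image'].astype(int)
m=(im.min(2)>190)[70:100,240:290]; ys,xs=np.nonzero(m); u=(xs.mean()+240,ys.mean()+70); print('white',u,m.sum())
hsv=cv2.cvtColor(c['image'],cv2.COLOR_RGB2HSV); mo=((hsv[...,1]>120)&(hsv[...,2]>60))[40:130,225:310]; ys,xs=np.nonzero(mo); print('orange bbox',xs.min()+225,xs.max()+225,ys.min()+40,ys.max()+40)
G=ray(s,c,[u],87)[0]; M=R.from_euler('xyz',s['eef_rot']).as_matrix()
print(G,'in tool',M.T@(G-s['eef_pos']))
# hub far edge row at hub top z=50
P=ray(s,c,[(232,206),(300,206)],50); print((P-s['eef_pos'])@M)
E
python3 - <<'E'
import sys; sys.path.insert(0,'.')
import os; os.chdir('.')
from h import *
im=cv2.imread('pics/w4.png')[190:310,215:315]; g=cv2.cvtColor(im,cv2.COLOR_BGR2GRAY); g=cv2.resize(g,None,fx=5,fy=5,interpolation=cv2.INTER_CUBIC)
cv2.imwrite('pics/w4d.png',cv2.createCLAHE(4,(2,2)).apply(cv2.GaussianBlur(g,(0,0),2)))
E
```

```text
white (np.float64(265.62396694214874), np.float64(84.54132231404958)) 484
orange bbox 235 297 53 118
[495.31591413 -63.76061611  87.        ] in tool [-71.52743299   0.64127665 -83.7587967 ]
[[-34.52417649 -16.17240621 -29.11418541]
 [-34.52595204  18.32421609 -29.13693764]]
```

View pics/w4d.png

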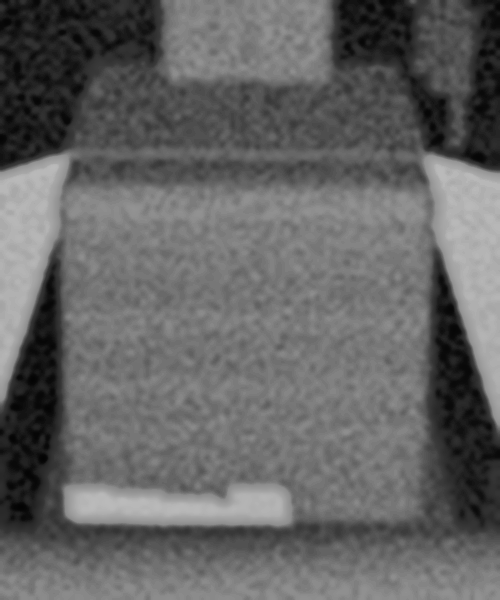

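Run:
```python
from h import *
s,c=load('w4'); M=R.from_euler('xyz',s['eef_rot']).as_matrix()
P=ray(s,c,[(264,221),(264,226),(264,295)],50); print((P-s['eef_pos'])@M)
```

```text
[[-34.52465986   0.06747299 -21.07035143]
 [-34.52454029   0.06830261 -18.33727591]
 [-34.52277332   0.0805625   22.05151926]]
```

>>> {"op": "apply_moves", "data": {
  "plan": [0,0,0,-0.02,0,0,30,0,0,0,-0.045,0,0,30,0,0,0,-0.045,0,0,30,0,0,0,-0.035,0,-0.02,30,0,0,0,0,0.01,-0.04,30],
  "force": 40
}}

```text
clock: 5.52
eef_pos: [507.8, -86.6, 162.7]
eef_rot: [1.185, 1.567, -0.282]
wrist_force: [-0.2, 1.5, -4.4]
finger_gap: 39.7
```

>>> {"op": "apply_moves", "data": {
  "plan": [0,0,0,0,0.014,-0.055,30,0,0,0,0,0.014,-0.055,30,0,0,0,0,0.014,-0.05,30,0,0,0,0,0.012,-0.05,30,0,0,0,0,0.008,-0.028,30]
}}

```text
clock: 6.15
eef_pos: [543.1, 159.2, 159.7]
eef_rot: [-1.582, 1.569, -3.045]
wrist_force: [0.6, -1.0, -4.3]
finger_gap: 39.4
```

>>> {"op": "apply_moves", "data": {
  "plan": [0.15,0,0,0,0,0,30,0.15,0,0,0,0,0,30,0.15,0,0,0,0,0,30,0.15,0,0,0,0,0,30,0.15,0,0,0,0,0,30]
}}

```text
clock: 6.78
eef_pos: [543.2, 156.8, 159.7]
eef_rot: [-0.721, 1.569, -2.941]
wrist_force: [0.3, -1.0, -4.3]
finger_gap: 39.7
```

>>> {"op": "apply_moves", "data": {
  "plan": [0,0,0,0,0,0,30]
}}

```text
clock: 6.9
eef_pos: [543.3, 156.8, 159.8]
eef_rot: [-0.718, 1.569, -2.932]
wrist_force: [0.4, 0.9, -3.9]
finger_gap: 40.1
```

Run:
```python
from h import *
s,c=snap('wrist','w5');to([544.9,157.2,126.5],-37); print(s['moment'])
im=c['image'].astype(int)
M=R.from_euler('xyz',s['eef_rot']).as_matrix()
m=(im.min(2)>170)[60:110,240:290].astype(np.uint8); ys,xs=np.nonzero(m); u=(xs.mean()+240,ys.mean()+60); print('white',u,m.sum())
snap('scene','s5'); crop('s5',250,60,420,200,4.5,'s5c',.6)
```

```text
pos [543.3 156.8 159.9] psi -36.71 t 6.95 gap 39.7 F [ 0.3  0.6 -3.9]
world d [  1.6   0.4 -33.4]  tool shift m [ 0.0334  0.0011 -0.0013]
rotvec in tool [0.0051 0.0008 0.0007]  shift after turn [ 0.0334  0.001  -0.0012]
[-0.06463907  0.15217206  0.0449142 ]
white (np.float64(265.58556701030926), np.float64(84.43711340206185)) 485
```

View pics/w5.png

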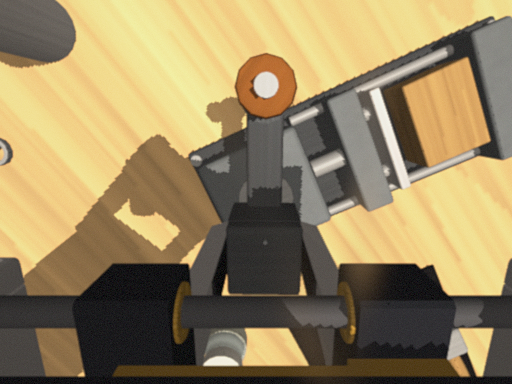

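View pics/s5c.png

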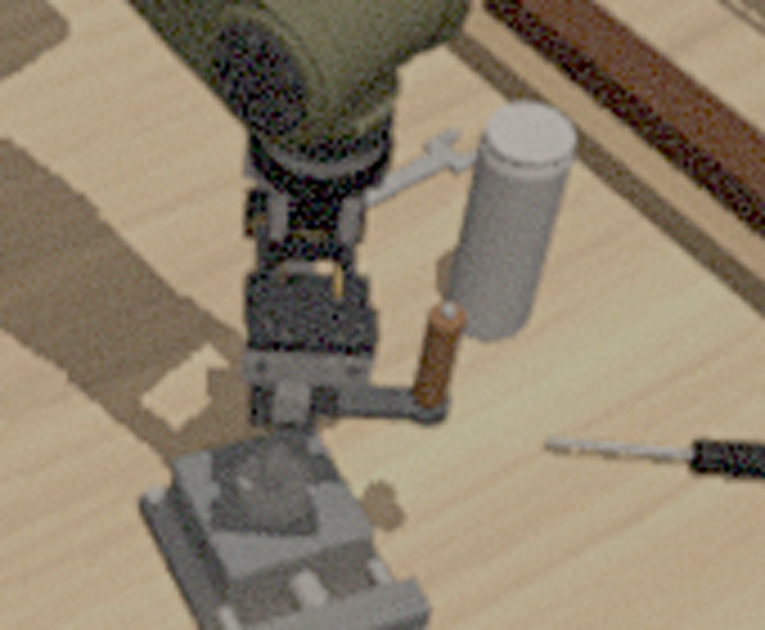

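>>> {"op": "apply_moves", "data": {
  "plan": [0,0,0,0.018,0.001,-0.0012,30,0,0,0,0.018,0,0,30,0,0,0,0,0,0,30]
}}

```text
clock: 7.38
eef_pos: [544.1, 157.0, 122.1]
eef_rot: [-0.704, 1.567, -2.918]
wrist_force: [-0.4, -0.6, -4.0]
finger_gap: 39.3
```

>>> {"op": "apply_moves", "data": {
  "plan": [0,0,0,0.004,0,0,30,0,0,0,0.004,0,0,30,0,0,0,0,0,0,30]
}}

```text
clock: 7.75
eef_pos: [545.1, 157.2, 116.4]
eef_rot: [-0.199, 1.571, -2.413]
wrist_force: [-0.1, -0.4, -3.9]
finger_gap: 39.8
```

Run:
```python
from h import *
to([544.9,157.2,86.5],-37); s=st();print(s['moment'])
s5,c=load('w5')
crop('w5',280,10,512,220,3.4,'w5c',.7)
```

```text
pos [545.1 157.2 116.4] psi -36.89 t 7.75 gap 39.8 F [-0.1 -0.4 -3.9]
world d [ -0.2  -0.  -29.9]  tool shift m [ 0.0299 -0.0002  0.0001]
rotvec in tool [0.0019 0.0001 0.    ]  shift after turn [ 0.0299 -0.0002  0.0001]
[-0.11939032  0.17620358  0.00245381]
```

View pics/w5c.png

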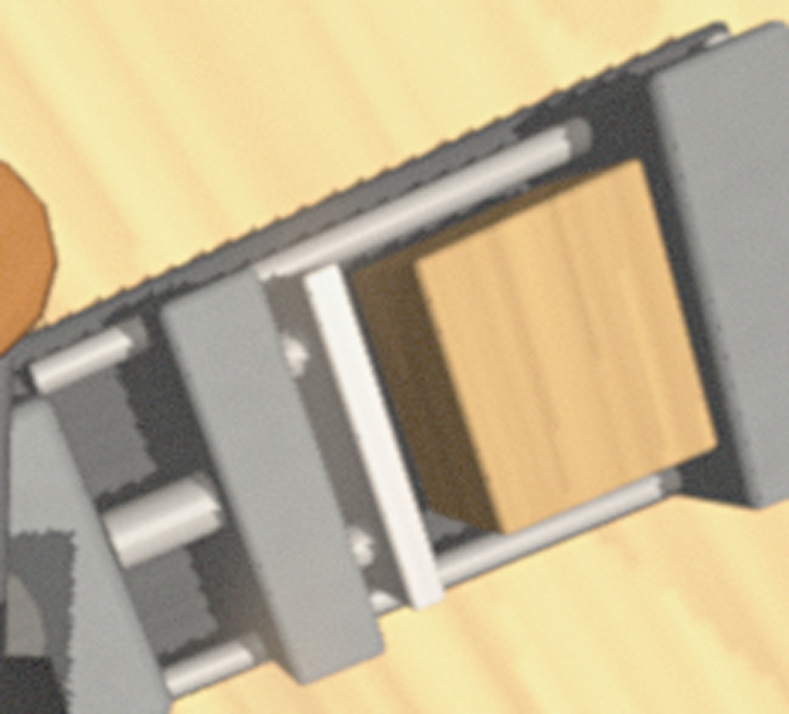

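```bash
cat >> h.py <<'E'
VO=np.array([544.2,156.2]); VA=np.radians(-11.7)
def vf(P):
    d=np.atleast_2d(P)[:,:2]-VO; ca,sa=np.cos(VA),np.sin(VA)
    return np.c_[d@[ca,sa],d@[-sa,ca]]
E
python3 - <<'E'
from h import *
s,c=load('w5')
g=lambda x,y:(280+(x+.5)/3.4-.5,10+(y+.5)/3.4-.5)
for n,a,b,z in [('mjaw',(262,275),(380,645),59),('pad',(343,265),(440,600),59),('blk near',(418,265),(510,533),60),('blk far',(640,160),(717,445),60),('fixed',(655,85),(757,500),60),('mjaw back',(165,312),(303,682),59)]:
    print(n,np.round(vf(ray(s,c,[g(*a),g(*b)],z)),1).tolist())
E
```

```text
mjaw [[113.6, 51.2], [108.7, -57.2]]
pad [[133.5, 44.6], [128.3, -51.8]]
blk near [[150.7, 36.4], [151.4, -41.3]]
blk far [[209.4, 36.6], [209.2, -41.9]]
fixed [[217.4, 51.8], [215.4, -61.2]]
mjaw back [[87.2, 53.4], [84.9, -58.3]]
```

>>> {"op": "apply_moves", "data": {
  "plan": [0,0,0,0.003,0,0,30,0,0,0,0.003,0,0,30,0,0,0,0,0,0,30]
}}

```text
clock: 8.12
eef_pos: [545.0, 157.2, 110.2]
eef_rot: [-0.659, 1.57, -2.874]
wrist_force: [-0.0, -0.3, -4.8]
finger_gap: 39.7
```

>>> {"op": "apply_moves", "data": {
  "plan": [0,0,0,0.002,0,0,30,0,0,0,0.002,0,0,30,0,0,0,0.001,0,0,30]
}}

```text
clock: 8.5
eef_pos: [545.1, 157.2, 105.3]
eef_rot: [-0.664, 1.571, -2.879]
wrist_force: [-0.5, -0.3, -4.6]
finger_gap: 39.7
```

>>> {"op": "apply_moves", "data": {
  "plan": [0,0,0,0.004,0,0,30,0,0,0,0.004,0,0,30,0,0,0,0.003,0,0,30,0,0,0,0,0,0,30]
}}

```text
clock: 9.0
eef_pos: [545.0, 157.2, 94.1]
eef_rot: [-0.722, 1.57, -2.937]
wrist_force: [0.4, 0.8, -4.4]
finger_gap: 39.7
```

>>> {"op": "apply_moves", "data": {
  "plan": [0,0,0,0.003,0,0,30,0,0,0,0.002,0,0,30,0,0,0,0.001,0,0,30,0,0,0,0,0,0,30]
}}

```text
clock: 9.5
eef_pos: [545.1, 157.2, 88.4]
eef_rot: [-0.639, 1.571, -2.854]
wrist_force: [-0.5, -0.1, -5.0]
finger_gap: 39.6
```

Underside is now at about 77 mm with no contact force. I'll go down the last 2 mm in small steps.

>>> {"op": "apply_moves", "data": {
  "plan": [0,0,0,0.001,0,0,30,0,0,0,0.0005,0,0,30,0,0,0,0,0,0,30]
}}

```text
clock: 9.88
eef_pos: [545.1, 157.2, 86.9]
eef_rot: [-0.459, 1.571, -2.674]
wrist_force: [-1.0, -0.6, -4.0]
finger_gap: 39.6
```

>>> {"op": "apply_moves", "data": {
  "plan": [0,0,0,0.0005,0,0,30,0,0,0,0.0005,0,0,30,0,0,0,0,0,0,30]
}}

```text
clock: 10.25
eef_pos: [545.2, 157.3, 86.5]
eef_rot: [2.472, 1.57, 0.257]
wrist_force: [-5.1, -1.4, 5.3]
finger_gap: 40.1
```

>>> {"op": "apply_moves", "data": {
  "plan": [0,0,0,0,0,0,100,0,0,0,0,0,0,100,0,0,0,0,0,0,100,0,0,0,0,0,0,100,0,0,0,0,0,0,100]
}}

```text
clock: 10.88
eef_pos: [545.2, 157.2, 85.9]
eef_rot: [2.468, 1.571, 0.253]
wrist_force: [0.7, 0.1, -0.1]
finger_gap: 86.1
```

>>> {"op": "apply_moves", "data": {
  "plan": [0,0,0,-0.0125,0,0,100,0,0,0,-0.0125,0,0,100,0,0,0,0,0,-0.042,100,0,0,0,0,0,-0.042,100,0,0,0,0,0,0,100]
}}

```text
clock: 11.5
eef_pos: [596.3, 226.1, 111.4]
eef_rot: [2.653, 1.57, 0.44]
wrist_force: [0.0, 0.6, -0.7]
finger_gap: 93.9
```

Run:
```python
from h import *
s,c=snap('wrist','w6');to([595.2,224.2,111],-37)
snap('scene','s6'); crop('s6',250,60,420,200,4.5,'s6c',.6)
```

```text
pos [595.6 225.  111.2] psi -36.83 t 11.55 gap 93.9 F [-0.3 -0.1  0.3]
world d [-0.4 -0.8 -0.2]  tool shift m [0.0002 0.0001 0.0009]
rotvec in tool [ 0.0029 -0.0001 -0.0002]  shift after turn [0.0002 0.0001 0.0009]
```

View pics/w6.png

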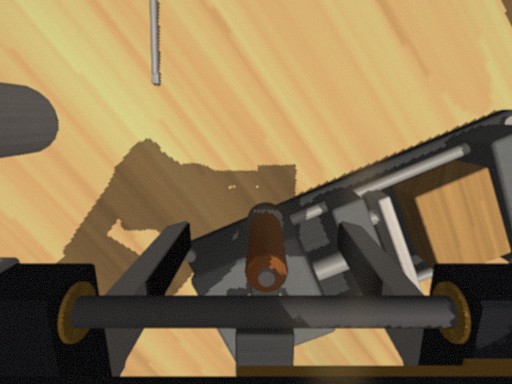

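View pics/s6c.png

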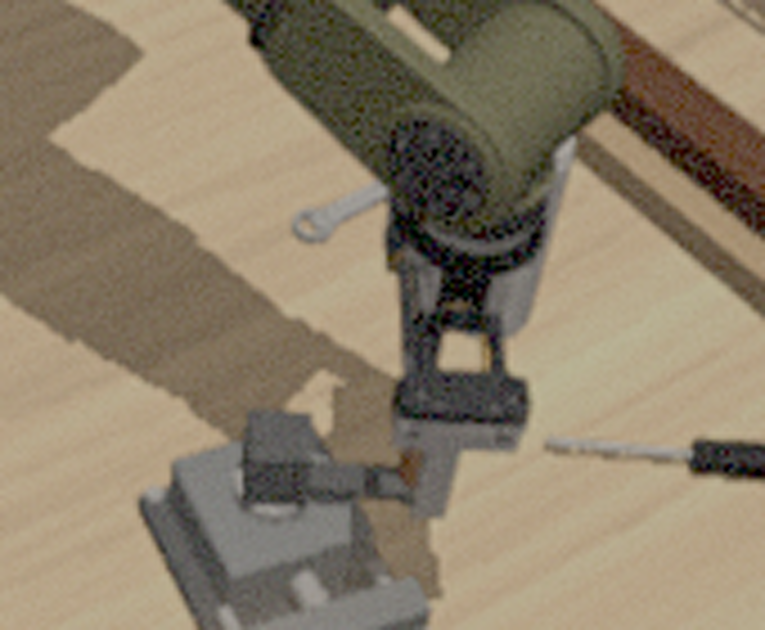

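>>> {"op": "apply_moves", "data": {
  "plan": [0,0,0,0,0,0.001,12,0,0,0,0,0,0,12,0,0,0,0,0,0,12,0,0,0,0,0,0,12,0,0,0,0,0,0,12],
  "force": 20
}}

```text
clock: 12.22
eef_pos: [595.0, 223.5, 110.9]
eef_rot: [-0.744, 1.571, -2.959]
wrist_force: [-0.5, 0.3, -0.7]
finger_gap: 47.3
```

>>> {"op": "apply_moves", "data": {
  "plan": [0,0,0,0,0,0,12,0,0,0,0,0,0,12]
}}

```text
clock: 12.48
eef_pos: [595.0, 223.6, 110.9]
eef_rot: [-0.949, 1.571, 3.119]
wrist_force: [-1.8, 0.7, -0.3]
finger_gap: 27.1
```

Run:
```python
from h import *
to([595.2,224.2,111],-37)
s=st(); p=s['eef_pos'][:2]-VO; a0=np.degrees(np.arctan2(p[1],p[0])); print('r',np.hypot(*p),'ang',a0)
# arc plan: step deg per row, tool frame psi const
def arc(a0,a1,n,r=85,psi_=np.radians(psi(s))):
    a=np.radians(np.linspace(a0,a1,n+1)); P=np.c_[np.cos(a),np.sin(a)]*r; d=np.diff(P,axis=0)
    y=np.array([np.cos(psi_),np.sin(psi_)]);z=np.array([np.sin(psi_),-np.cos(psi_)])
    return np.c_[d@y,d@z]
print(np.round(arc(a0,a0-60,5),1)); 
print(np.round(arc(a0,a0-360,30),1).tolist())
```

```text
pos [595.  223.6 110.9] psi -36.9 t 12.47 gap 27.1 F [-1.8  0.7 -0.3]
world d [0.2 0.6 0.1]  tool shift m [-0.0001 -0.0002 -0.0006]
rotvec in tool [0.0018 0.     0.    ]  shift after turn [-0.0001 -0.0002 -0.0006]
r 84.39123648357887 ang 53.01862584587714
[[17.7  1.9]
 [16.9  5.5]
 [15.4  8.9]
 [13.2 11.9]
 [10.4 14.4]]
[[17.7, 1.9], [16.9, 5.5], [15.4, 8.9], [13.2, 11.9], [10.4, 14.4], [7.2, 16.2], [3.7, 17.4], [-0.0, 17.8], [-3.7, 17.4], [-7.3, 16.2], [-10.5, 14.4], [-13.2, 11.9], [-15.4, 8.9], [-16.9, 5.5], [-17.7, 1.8], [-17.7, -1.9], [-16.9, -5.5], [-15.4, -8.9], [-13.2, -11.9], [-10.4, -14.4], [-7.2, -16.2], [-3.7, -17.4], [0.0, -17.8], [3.7, -17.4], [7.3, -16.2], [10.5, -14.4], [13.2, -11.9], [15.4, -8.9], [16.9, -5.5], [17.7, -1.8]]
```

>>> {"op": "apply_moves", "data": {
  "plan": [0,0,0,0,0,0,12,0,0,0,0,0,0,12,0,0,0,0,0.009,0.0005,12,0,0,0,0,0.0087,0.0014,12,0,0,0,0,0,0,12]
}}

```text
clock: 13.1
eef_pos: [608.7, 210.8, 111.0]
eef_rot: [2.239, 1.57, 0.024]
wrist_force: [2.2, 0.9, 1.6]
finger_gap: 21.6
```

```bash
cat >> h.py <<'E'
def turnstat(s=None):
    s=s or st(); p=s['eef_pos'][:2]-VO; a=np.degrees(np.arctan2(p[1],p[0])); u=p/np.hypot(*p)
    F=s['wrist_force'][:2]; print('r %.1f ang %.1f  Frad %.1f Fcw-resist %.1f'%(np.hypot(*p),a,F@u,F@[-u[1],u[0]]),'gap %.1f z %.1f t %.2f'%(s['finger_gap'],s['eef_pos'][2],s['clock']),'psi %.2f'%psi(s))
    return a
def arc(a0,a1,n,s,r=85,r0=None):
    ps=np.radians(psi(s)); a=np.radians(np.linspace(a0,a1,n+1)); P=np.c_[np.cos(a),np.sin(a)]*r
    p=s['eef_pos'][:2]-VO
    d=np.diff(P,axis=0)
    y=np.array([np.cos(ps),np.sin(ps)]);z=np.array([np.sin(ps),-np.cos(ps)])
    print('arc',np.round(np.c_[d@y,d@z],1).tolist(),'fix to start',np.round([(P[0]-p)@y,(P[0]-p)@z],1))
E
python3 - <<'E'
from h import *
s=st(); a=turnstat(s); arc(a,a-60,5,s)
E
```

```text
r 84.5 ang 40.2  Frad 2.2 Fcw-resist -0.7 gap 21.6 z 111.0 t 13.10 psi -36.95
arc [[16.8, 5.7], [15.3, 9.1], [13.0, 12.1], [10.2, 14.5], [7.0, 16.3]] fix to start [ 0.1 -0.5]
```

>>> {"op": "apply_moves", "data": {
  "plan": [0,0,0,0,0.0168,0.0057,12,0,0,0,0,0.0153,0.0091,12,0,0,0,0,0.013,0.0121,12,0,0,0,0,0.0102,0.0145,12,0,0,0,0,0.007,0.0163,12]
}}

```text
clock: 13.72
eef_pos: [624.0, 126.6, 111.4]
eef_rot: [2.192, 1.568, -0.023]
wrist_force: [2.5, 1.5, 0.9]
finger_gap: 21.9
```

Run:
```python
from h import *
s=st(); a=turnstat(s); arc(-20,-80,5,s)
s,c=snap('wrist','w7'); a=turnstat(s)
```

```text
r 85.2 ang -20.4  Frad 1.8 Fcw-resist 2.3 gap 21.9 z 111.4 t 13.72 psi -36.93
arc [[3.4, 17.4], [-0.3, 17.8], [-4.0, 17.3], [-7.5, 16.1], [-10.7, 14.2]] fix to start [-0.3 -0.5]
r 85.2 ang -20.4  Frad 1.8 Fcw-resist 2.3 gap 21.9 z 111.4 t 13.72 psi -36.93
```

View pics/w7.png

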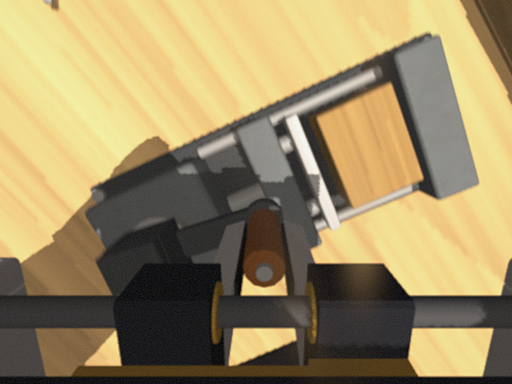

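>>> {"op": "apply_moves", "data": {
  "plan": [0,0,0,0,0.0032,0.0172,12,0,0,0,0,-0.0003,0.0178,12,0,0,0,0,-0.004,0.0173,12,0,0,0,0,-0.0075,0.0161,12,0,0,0,0,-0.0107,0.0142,12]
}}

```text
clock: 14.4
eef_pos: [558.7, 71.7, 111.5]
eef_rot: [1.591, 1.568, -0.625]
wrist_force: [5.0, -2.6, 1.0]
finger_gap: 21.6
```

Run:
```python
from h import *
s=st(); a=turnstat(s); arc(-80,-140,5,s)
```

```text
r 85.7 ang -80.3  Frad 3.4 Fcw-resist 4.5 gap 21.6 z 111.5 t 14.40 psi -36.95
arc [[-13.4, 11.6], [-15.5, 8.6], [-17.0, 5.2], [-17.7, 1.5], [-17.6, -2.2]] fix to start [-0.2 -0.8]
```

>>> {"op": "apply_moves", "data": {
  "plan": [0,0,0,0,-0.0135,0.0112,12,0,0,0,0,-0.0155,0.0084,12,0,0,0,0,-0.017,0.005,12,0,0,0,0,-0.0177,0.0015,12,0,0,0,0,-0.0176,-0.0022,12]
}}

```text
clock: 15.02
eef_pos: [478.0, 101.9, 111.3]
eef_rot: [0.339, 1.568, -1.877]
wrist_force: [0.5, -4.7, 3.7]
finger_gap: 22.1
```

Run:
```python
from h import *
s=st(); a=turnstat(s); arc(-140,-200,5,s)
s,c=snap('wrist','w8'); turnstat(s)
```

```text
r 85.6 ang -140.6  Frad 2.6 Fcw-resist 4.0 gap 22.1 z 111.3 t 15.03 psi -36.94
arc [[-16.8, -5.8], [-15.2, -9.2], [-13.0, -12.1], [-10.2, -14.6], [-6.9, -16.4]] fix to start [ 1.  -0.3]
r 85.6 ang -140.6  Frad 2.6 Fcw-resist 4.0 gap 22.1 z 111.3 t 15.03 psi -36.94
```

View pics/w8.png

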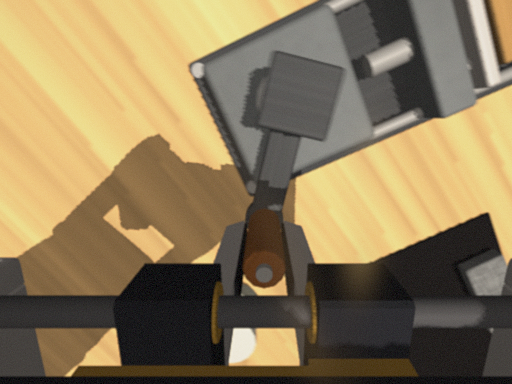

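>>> {"op": "apply_moves", "data": {
  "plan": [0,0,0,0,-0.0162,-0.0058,12,0,0,0,0,-0.015,-0.0092,12,0,0,0,0,-0.013,-0.0121,12,0,0,0,0,-0.0102,-0.0146,12,0,0,0,0,-0.0069,-0.0164,12]
}}

```text
clock: 15.7
eef_pos: [464.7, 186.4, 111.1]
eef_rot: [0.629, 1.57, -1.586]
wrist_force: [5.6, -7.3, -0.0]
finger_gap: 21.6
```

Run:
```python
from h import *
s=st(); a=turnstat(s); arc(-200,-230,5,s)
```

```text
r 85.0 ang 159.2  Frad -7.8 Fcw-resist 4.8 gap 21.6 z 111.1 t 15.70 psi -36.90
arc [[-2.1, -8.6], [-1.2, -8.8], [-0.3, -8.9], [0.6, -8.9], [1.6, -8.8]] fix to start [0.4 1.1]
```

>>> {"op": "apply_moves", "data": {
  "plan": [0,0,0,0,-0.0012,-0.0086,12,0,0,0,0,-0.0012,-0.0088,12,0,0,0,0,-0.0003,-0.0089,12,0,0,0,0,0.0006,-0.0089,12,0,0,0,0,0.0016,-0.0088,12]
}}

```text
clock: 16.32
eef_pos: [490.7, 221.7, 110.9]
eef_rot: [-0.281, 1.569, -2.495]
wrist_force: [-3.1, -5.2, 5.1]
finger_gap: 21.5
```

Run:
```python
from h import *
s=st(); a=turnstat(s); arc(a,a-20,4,s)
s,c=snap('wrist','w9'); turnstat(s); snap('top','t9'); snap('scene','s9'); turnstat()
crop('t9',170,110,280,220,5,'t9c',.6)
crop('s9',270,130,390,270,4.2,'s9c',.6)
```

```text
r 84.6 ang 129.3  Frad -2.1 Fcw-resist 5.7 gap 21.5 z 110.9 t 16.32 psi -36.90
arc [[2.1, -7.1], [2.7, -6.9], [3.3, -6.6], [3.9, -6.3]] fix to start [-0.4 -0.1]
r 84.6 ang 129.3  Frad -2.1 Fcw-resist 5.7 gap 21.5 z 110.9 t 16.32 psi -36.90
r 84.5 ang 129.0  Frad -1.6 Fcw-resist -1.3 gap 21.7 z 111.0 t 16.48 psi -36.90
```

View pics/t9c.png

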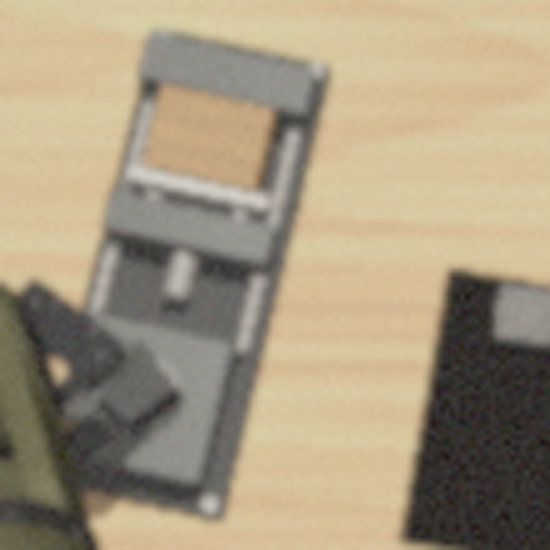

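View pics/s9c.png

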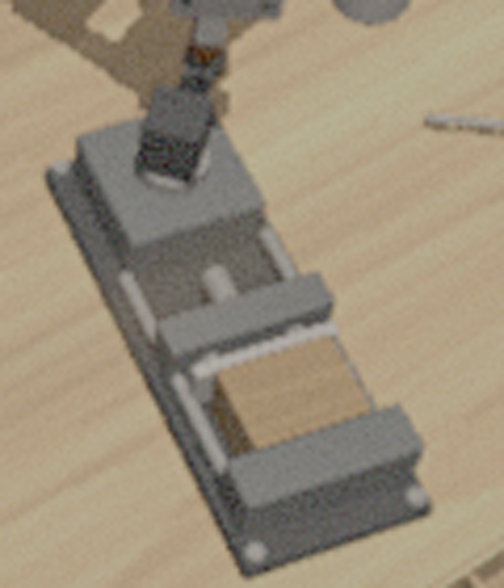

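View pics/w9.png

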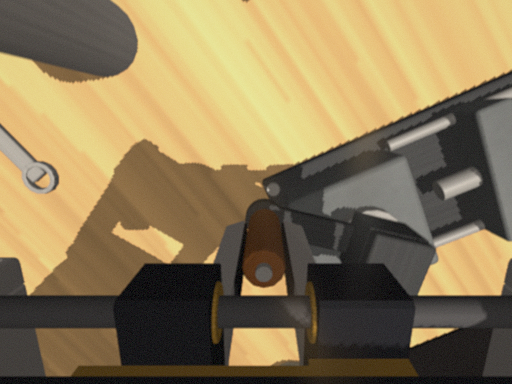

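>>> {"op": "apply_moves", "data": {
  "plan": [0,0,0,0,0.0018,-0.0071,12,0,0,0,0,0.0027,-0.0069,12,0,0,0,0,0.0033,-0.0066,12,0,0,0,0,0.0039,-0.0063,12,0,0,0,0,0.0044,-0.0059,12]
}}

```text
clock: 17.1
eef_pos: [522.8, 238.0, 110.8]
eef_rot: [-0.453, 1.569, -2.668]
wrist_force: [-5.2, -4.4, 4.8]
finger_gap: 21.7
```

Run:
```python
from h import *
s=st(); a=turnstat(s); arc(a,a-20,4,s)
```

```text
r 84.5 ang 104.7  Frad -3.0 Fcw-resist 6.1 gap 21.7 z 110.8 t 17.10 psi -36.91
arc [[4.9, -5.6], [5.3, -5.2], [5.8, -4.7], [6.1, -4.2]] fix to start [-0.4 -0.3]
```

>>> {"op": "apply_moves", "data": {
  "plan": [0,0,0,0,0,0,60,0,0,0,0,0,0,60,0,0,0,0,0,0,60,0,0,0,-0.04,0,0,60,0,0,0,-0.04,0,0,60]
}}

```text
clock: 17.73
eef_pos: [522.9, 238.4, 191.8]
eef_rot: [-0.742, 1.57, -2.957]
wrist_force: [0.2, 0.1, -0.0]
finger_gap: 56.5
```

>>> {"op": "apply_moves", "data": {
  "plan": [0,0,0,0,0.048,-0.0015,100,0,0,0,0,0.048,-0.0015,100,0,0,0,0,0.048,-0.0015,100,0,0,0,0.03,0.048,-0.0015,100,0,0,0,0.03,0,0,100]
}}

```text
clock: 18.35
eef_pos: [681.8, 125.6, 129.1]
eef_rot: [-0.24, 1.57, -2.458]
wrist_force: [0.2, 1.1, -0.5]
finger_gap: 94.1
```

Run:
```python
from h import *
s,c=snap('wrist','w10'); s,c=snap('wrist','w10'); to([680,128,130])
```

```text
pos [679.  127.3 126.8] psi -36.94 t 18.45 gap 94.1 F [ 0.4 -0.1  0.2]
world d [1.  0.7 3.2]  tool shift m [-0.0032  0.0004 -0.0012]
```

View pics/w10.png

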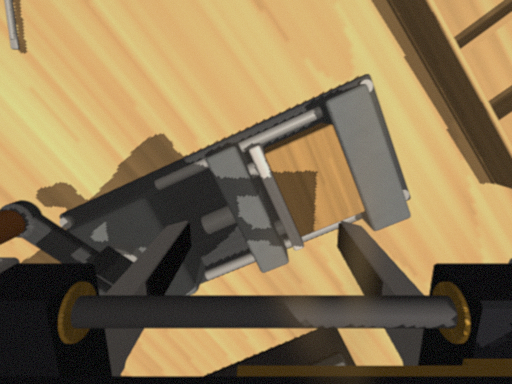

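Run:
```python
from h import *
crop('w10',195,70,425,280,3.4,'w10c',.55)
```

```text
(no output)
```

View pics/w10c.png

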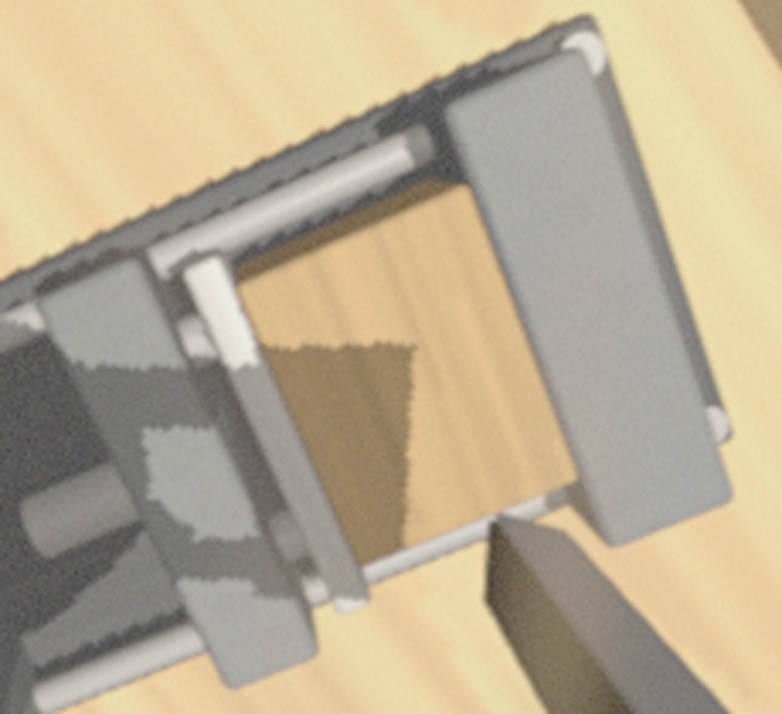

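Run:
```python
from h import *
s,c=load('w10')
g=lambda x,y:(195+(x+.5)/3.4-.5,70+(y+.5)/3.4-.5)
L={}
for n,a,b,z in [('mjaw',(143,265),(316,640),59),('padback',(186,272),(335,605),59),('pad',(226,260),(369,592),59),('blk near',(240,285),(358,562),60),('blk far',(470,185),(578,480),60),('fixed',(445,110),(612,543),60),('mjback',(42,300),(230,688),59)]:
    P=vf(ray(s,c,[g(*a),g(*b)],z)); xm=P[0,0]+(0-P[0,1])*(P[1,0]-P[0,0])/(P[1,1]-P[0,1]); L[n]=xm
    print(n,np.round(P,1).tolist(),'x at y=0: %.1f'%xm)
print(L['pad']-L['mjaw'],L['mjaw']-L['mjback'],L['blk far']-L['blk near'],L['pad']-L['padback'])
```

```text
mjaw [[138.5, 51.2], [135.7, -56.2]] x at y=0: 137.2
padback [[147.1, 45.3], [144.3, -49.2]] x at y=0: 145.8
pad [[157.0, 43.8], [153.8, -49.5]] x at y=0: 155.5
blk near [[157.5, 37.1], [154.6, -40.2]] x at y=0: 156.1
blk far [[215.9, 35.3], [213.5, -43.4]] x at y=0: 214.8
fixed [[217.0, 53.3], [215.4, -63.0]] x at y=0: 216.3
mjback [[112.7, 54.1], [109.1, -59.3]] x at y=0: 111.0
18.306955478378825 26.19118730537319 58.66555312389315 9.732585230569356
```

>>> {"op": "apply_moves", "data": {
  "plan": [0,0,0,-0.05,0,0,90,0,0,0,-0.018,-0.04,0.001,80,0,0,0,0,-0.052,0.0014,70,0,0,0,0,-0.052,0.0014,60,0,0,0,0,-0.0475,0.0013,60]
}}

```text
clock: 19.08
eef_pos: [522.4, 240.3, 200.9]
eef_rot: [2.654, 1.568, 0.44]
wrist_force: [-0.3, -0.0, 0.0]
finger_gap: 56.5
```

Run:
```python
from h import *
s,c=snap('wrist','w11'); to([522.8,238.2,111])
print(proj(s,c,[[522.8,238.2,158]]))
```

```text
pos [519.1 243.  201.1] psi -36.7 t 19.12 gap 56.4 F [-3.4  2.2 -0.1]
world d [  3.7  -4.8 -90.1]  tool shift m [0.0901 0.0058 0.0019]
[[265.77148265 214.51548025]]
```

View pics/w11.png

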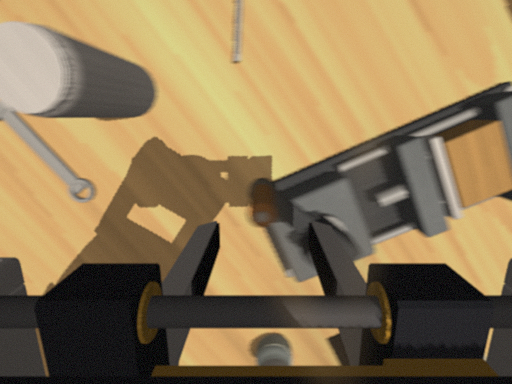

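>>> {"op": "apply_moves", "data": {
  "plan": [0,0,0,0.01,0,0,60,0,0,0,0,0,0,60]
}}

```text
clock: 19.38
eef_pos: [524.4, 238.5, 188.7]
eef_rot: [-0.333, 1.57, -2.548]
wrist_force: [0.4, -0.5, -0.0]
finger_gap: 56.3
```

Run:
```python
from h import *
s,c=snap('wrist','w12'); to([522.8,238.2,111])
print(proj(s,c,[[522.8,238.2,158]]))
crop('w12',200,150,350,300,3,'w12c')
```

```text
pos [524.6 238.3 188.8] psi -36.94 t 19.43 gap 56.6 F [ 0.2 -0.4 -0.5]
world d [ -1.8  -0.1 -77.8]  tool shift m [ 0.0778 -0.0014  0.0012]
[[262.43527912 219.2979197 ]]
```

View pics/w12c.png

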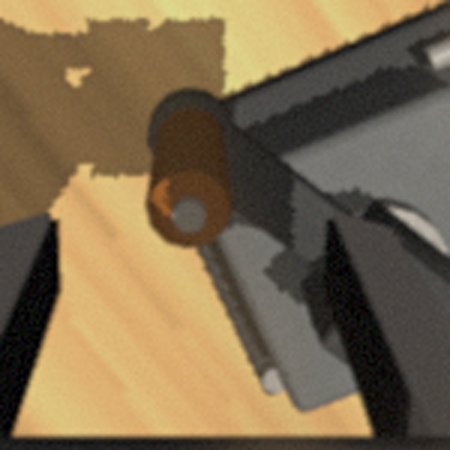

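>>> {"op": "apply_moves", "data": {
  "plan": [0,0,0,0.04,-0.0014,0.0012,60,0,0,0,0.038,0,0,50,0,0,0,0,0,0,12,0,0,0,0,0,0,12,0,0,0,0,0,0,12],
  "force": 20
}}

```text
clock: 20.05
eef_pos: [523.2, 238.9, 112.7]
eef_rot: [2.536, 1.568, 0.321]
wrist_force: [0.7, -0.5, 0.3]
finger_gap: 21.4
```

>>> {"op": "apply_moves", "data": {
  "plan": [0,0,0,0,0,0,12,0,0,0,0,0,0,12,0,0,0,0,0,0,12]
}}

```text
clock: 20.42
eef_pos: [523.1, 239.0, 112.3]
eef_rot: [2.48, 1.568, 0.266]
wrist_force: [0.5, -0.6, 6.9]
finger_gap: 21.7
```

Run:
```python
from h import *
s=st(); a=turnstat(s); arc(104.5,78.5,5,s,84.7)
```

```text
r 85.4 ang 104.3  Frad -0.6 Fcw-resist -0.3 gap 21.7 z 112.3 t 20.43 psi -36.89
arc [[5.1, -5.8], [5.6, -5.3], [6.0, -4.8], [6.4, -4.2], [6.8, -3.6]] fix to start [0.4 0.7]
```

>>> {"op": "apply_moves", "data": {
  "plan": [0,0,0,-0.001,0.0053,-0.0056,12,0,0,0,0,0.0058,-0.0052,12,0,0,0,0,0.006,-0.0048,12,0,0,0,0,0.0064,-0.0042,12,0,0,0,0,0.0068,-0.0036,12]
}}

```text
clock: 21.05
eef_pos: [560.2, 240.2, 112.6]
eef_rot: [-1.876, 1.569, 2.193]
wrist_force: [-6.0, 5.0, 3.3]
finger_gap: 21.7
```

Run:
```python
from h import *
s=st(); a=turnstat(s)
```

```text
r 85.5 ang 79.2  Frad 3.8 Fcw-resist 6.9 gap 21.7 z 112.6 t 21.05 psi -36.87
```

>>> {"op": "apply_moves", "data": {
  "plan": [0,0,0,0,0,0,60,0,0,0,0,0,0,60,0,0,0,0,0,0,60,0,0,0,-0.04,0,0,60,0,0,0,-0.04,0,0,60]
}}

```text
clock: 21.68
eef_pos: [560.3, 239.1, 192.8]
eef_rot: [-0.491, 1.57, -2.706]
wrist_force: [0.5, 0.3, 0.4]
finger_gap: 56.7
```

>>> {"op": "apply_moves", "data": {
  "plan": [0,0,0,0,0.041,0.0044,60,0,0,0,0,0.041,0.0044,60,0,0,0,0.02,0.041,0.0044,60,0,0,0,0.045,0.041,0.0044,100,0,0,0,0,0,0,100]
}}

```text
clock: 22.3
eef_pos: [680.6, 124.2, 121.9]
eef_rot: [-0.757, 1.564, -2.975]
wrist_force: [0.7, 0.6, -0.5]
finger_gap: 72.8
```

>>> {"op": "apply_moves", "data": {
  "plan": [0,0,0,0,0,0,100,0,0,0,0,0,0,100]
}}

```text
clock: 22.55
eef_pos: [681.3, 127.7, 128.9]
eef_rot: [2.358, 1.568, 0.144]
wrist_force: [-0.8, -0.1, 0.3]
finger_gap: 92.2
```

Run:
```python
from h import *
s,c=snap('wrist','w13'); to([680,128,127])
crop('w13',195,70,425,280,3.4,'w13c',.55)
```

```text
pos [681.3 127.7 128.8] psi -36.84 t 22.6 gap 93.5 F [ 0.5  0.2 -0.5]
world d [-1.3  0.3 -1.8]  tool shift m [ 0.0018 -0.0012  0.0005]
```

View pics/w13c.png

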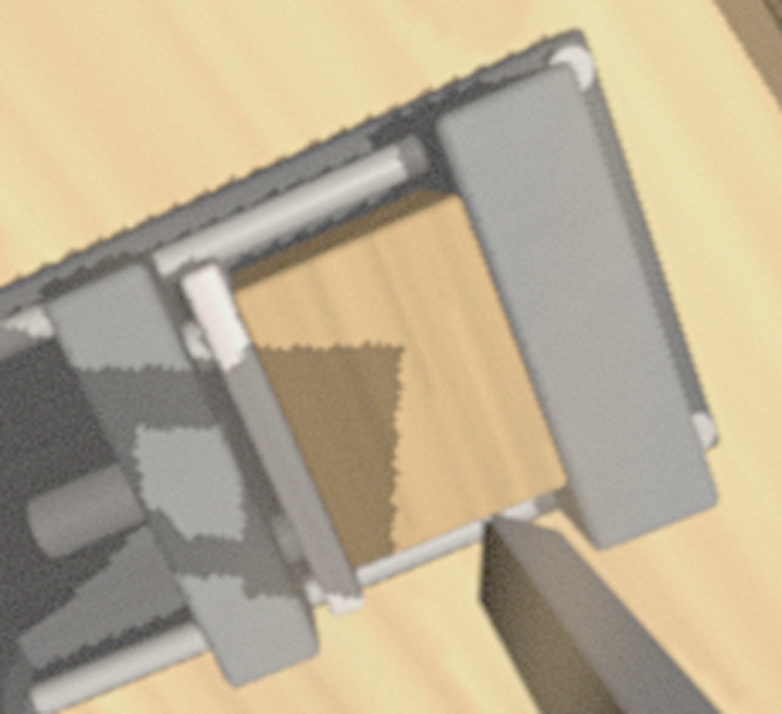

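Run:
```python
from h import *
g=lambda x,y:(195+(x+.5)/3.4-.5,70+(y+.5)/3.4-.5)
s,c=load('w13')
L={}
for n,a,b,z in [('mjaw',(147,270),(318,640),59),('padback',(184,282),(328,606),59),('pad',(222,268),(363,592),59),('blk near',(238,292),(350,562),60),('fixed',(438,125),(600,546),60),('mjback',(48,308),(235,686),59)]:
    P=vf(ray(s,c,[g(*a),g(*b)],z)); L[n]=P[0,0]+(0-P[0,1])*(P[1,0]-P[0,0])/(P[1,1]-P[0,1]); print(n,np.round(P,1).tolist(),'%.1f'%L[n])
print(L['pad']-L['mjaw'],L['padback']-L['mjaw'],L['fixed']-L['mjaw'],L['mjaw']-L['mjback'])
ca,sa=np.cos(VA),np.sin(VA)
rect=[]
for fn in ['w5','w10','w13']:
    s,c=load(fn); gim=cv2.cvtColor(c['image'],cv2.COLOR_RGB2GRAY).astype(np.float32)
    xs=np.arange(80,222,.2); ys=np.arange(60,-66,-.5)
    X,Y=np.meshgrid(xs,ys); W=np.stack([VO[0]+ca*X-sa*Y,VO[1]+sa*X+ca*Y,np.full_like(X,59)],-1).reshape(-1,3)
    uv=proj(s,c,W).astype(np.float32).reshape(X.shape+(2,))
    r=cv2.remap(gim,uv[...,0],uv[...,1],cv2.INTER_CUBIC); rect.append(r)
cv2.imwrite('pics/rect.png',np.clip(255*(np.vstack(rect)[::1]/255)**.6,0,255))
```

```text
mjaw [[140.4, 51.3], [138.1, -56.7]] 139.3
padback [[147.3, 44.8], [144.5, -48.8]] 146.0
pad [[157.2, 43.9], [154.5, -49.1]] 155.9
blk near [[158.3, 37.1], [154.9, -39.4]] 156.6
fixed [[217.4, 52.6], [215.7, -63.0]] 216.6
mjback [[114.2, 53.3], [112.1, -59.6]] 113.2
16.622311616672135 6.662569085133981 77.29384624380074 26.088862874079055[ WARN:0@0.355] global loadsave.cpp:1063 imwrite_ Unsupported depth image for selected encoder is fallbacked to CV_8U.
```

View pics/rect.png

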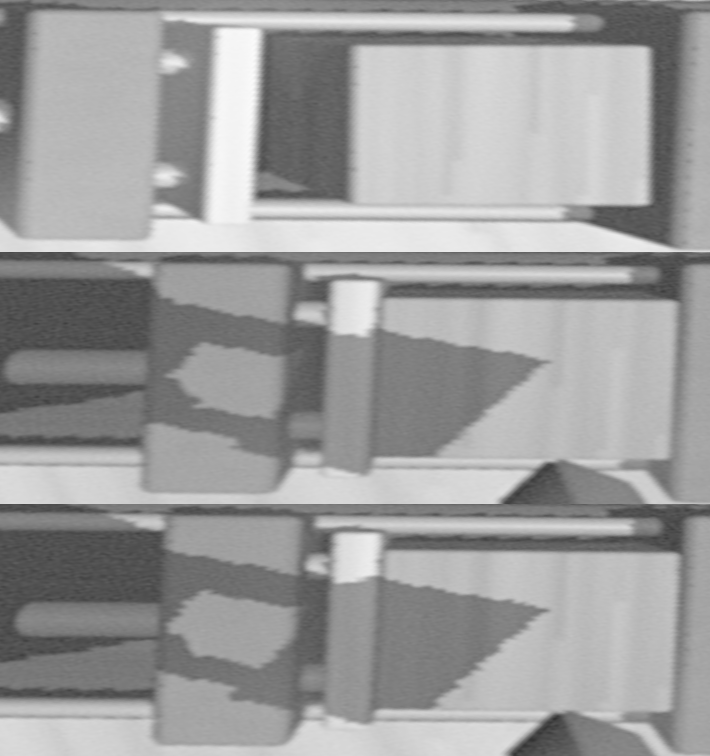

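>>> {"op": "apply_moves", "data": {
  "plan": [0,0,0,-0.045,0,0,100,0,0,0,-0.026,-0.03,0.014,100,0,0,0,0,-0.049,0.0225,100,0,0,0,0,-0.0476,0.0225,100,-0.15,0,0,0,0,0,100]
}}

```text
clock: 23.22
eef_pos: [541.7, 156.8, 199.5]
eef_rot: [2.37, 1.569, 0.31]
wrist_force: [0.5, -0.2, 0.2]
finger_gap: 94.3
```

>>> {"op": "apply_moves", "data": {
  "plan": [-0.15,0,0,0,0,0,100,-0.15,0,0,0,0,0,100,0,0,0,0,0,0,100,0,0,0,0,0,0,100]
}}

```text
clock: 23.72
eef_pos: [544.5, 155.8, 198.5]
eef_rot: [1.955, 1.57, 0.187]
wrist_force: [-0.2, 0.4, -0.3]
finger_gap: 93.9
```

Run:
```python
from h import *
s,c=snap('wrist','w14'); to([544.2,156.2,200],-11)
print(proj(s,c,[[544.2,156.2,121]]))
im=cv2.imread('pics/w14.png')[60:280,190:345]; g=cv2.cvtColor(im,cv2.COLOR_BGR2GRAY); g=cv2.resize(g,None,fx=3.5,fy=3.5,interpolation=cv2.INTER_CUBIC)
cv2.imwrite('pics/w14d.png',(255*(cv2.GaussianBlur(g,(0,0),1)/255)**.6).astype(np.uint8))
```

```text
pos [544.5 155.8 198.3] psi -11.26 t 23.77 gap 93.8 F [ 0.5 -0.1 -0.5]
world d [-0.3  0.4  1.7]  tool shift m [-0.0017 -0.0004 -0.0004]
rotvec in tool [-0.0045 -0.0002 -0.0005]  shift after turn [-0.0017 -0.0003 -0.0004]
[[263.58830666 200.31733973]]
```

View pics/w14d.png

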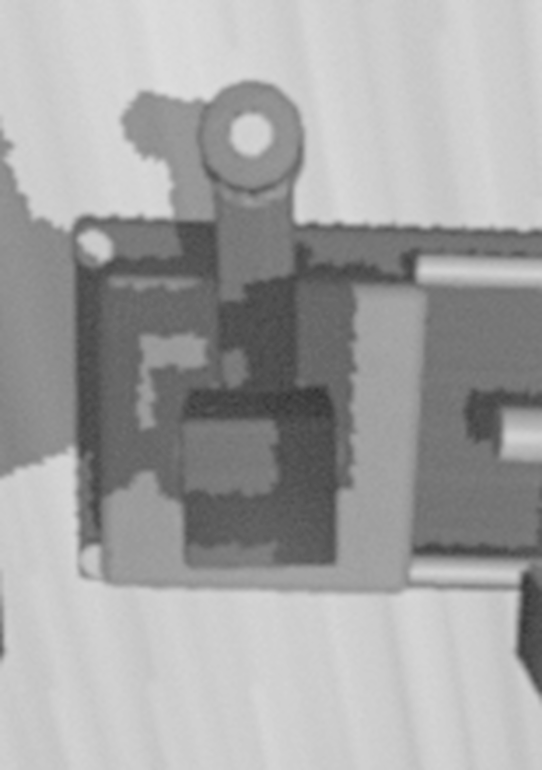

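>>> {"op": "apply_moves", "data": {
  "plan": [-0.02,0,0,0.04,0.0003,-0.0003,100,0,0,0,0.04,0,0,100,0,0,0,0.03,0,0,100,0,0,0,0,0,0,60,0,0,0,0,0,0,45]
}}

```text
clock: 24.4
eef_pos: [545.5, 156.0, 89.4]
eef_rot: [1.959, 1.569, 0.214]
wrist_force: [0.5, -0.4, 0.7]
finger_gap: 77.4
```

>>> {"op": "apply_moves", "data": {
  "plan": [0,0,0,0,0,0,30,0,0,0,0,0,0,30,0,0,0,0,0,0,30,0,0,0,0,0,0,30,0,0,0,0,0,0,30],
  "force": 40
}}

```text
clock: 25.02
eef_pos: [544.7, 155.8, 88.1]
eef_rot: [-1.366, 1.57, -3.111]
wrist_force: [-3.5, -0.1, 5.1]
finger_gap: 39.8
```

Run:
```python
from h import *
to([544.8,156.1,88],-10)
```

```text
pos [544.7 155.8  88.1] psi -9.96 t 25.02 gap 39.8 F [-3.5 -0.1  5.1]
world d [ 0.1  0.3 -0.1]  tool shift m [ 0.0001  0.0001 -0.0003]
rotvec in tool [0.0006 0.0001 0.0004]  shift after turn [ 0.0001  0.0001 -0.0003]
```

>>> {"op": "apply_moves", "data": {
  "plan": [0,0,0,-0.002,0,0,30,0,0,0,-0.003,0,0,30,0,0,0,-0.003,0,0,30]
}}

```text
clock: 25.4
eef_pos: [544.6, 155.8, 95.6]
eef_rot: [-1.23, 1.57, -2.975]
wrist_force: [0.0, 1.5, -9.0]
finger_gap: 39.6
```

>>> {"op": "apply_moves", "data": {
  "plan": [0,0,0,-0.005,0,0,30,0,0,0,-0.006,0,0,30,0,0,0,-0.006,0,0,30,0,0,0,-0.006,0,0,30]
}}

```text
clock: 25.9
eef_pos: [545.2, 155.7, 119.9]
eef_rot: [1.74, 1.57, -0.004]
wrist_force: [1.1, -0.5, -4.2]
finger_gap: 39.7
```

>>> {"op": "apply_moves", "data": {
  "plan": [0,0,0,-0.025,0,0,30,0,0,0,-0.02,0,0.025,30,0,0,0,0,0,0.05,30,0,0,0,0,0,0.055,30,0,0,0,0,0,0.055,30]
}}

```text
clock: 26.52
eef_pos: [512.6, -28.1, 164.7]
eef_rot: [1.447, 1.569, -0.298]
wrist_force: [0.7, -0.7, -4.0]
finger_gap: 39.7
```

>>> {"op": "apply_moves", "data": {
  "plan": [0,0,0,0,0,0.05,30,0,0,0,0,0,0.045,30,0,0,0,0,-0.001,0.031,30,0,0,0,0,0,0,30,0,0,0,0,0,0,30]
}}

```text
clock: 27.15
eef_pos: [490.2, -150.0, 164.3]
eef_rot: [1.507, 1.57, -0.238]
wrist_force: [-0.3, 0.5, -5.0]
finger_gap: 39.8
```

Run:
```python
from h import *
s,c=snap('wrist','w15'); to([490,-150,17.5],-10)
```

```text
pos [ 490.3 -149.7  164.2] psi -9.93 t 27.2 gap 39.9 F [-0.2  0.3 -4.5]
world d [  -0.3   -0.3 -146.7]  tool shift m [ 0.1467 -0.0003  0.0004]
rotvec in tool [ 0.0012 -0.     -0.0004]  shift after turn [ 0.1467 -0.0002  0.0004]
```

View pics/w15.png

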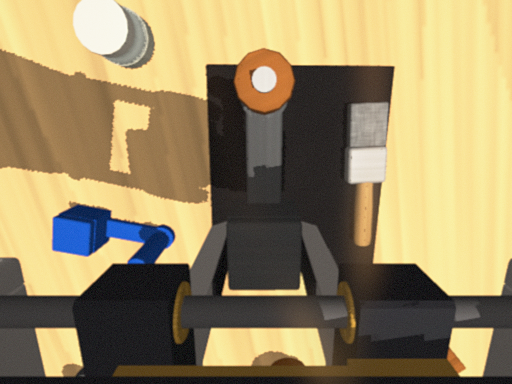

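>>> {"op": "apply_moves", "data": {
  "plan": [0,0,0,0.04,0,0,30,0,0,0,0.045,0,0,30,0,0,0,0.035,0,0,30,0,0,0,0.015,0,0,30,0,0,0,0,0,0,30]
}}

```text
clock: 27.82
eef_pos: [490.2, -149.9, 28.9]
eef_rot: [-1.751, 1.57, 2.788]
wrist_force: [0.0, 0.4, -4.7]
finger_gap: 39.9
```

>>> {"op": "apply_moves", "data": {
  "plan": [0,0,0,0.005,0,0,30,0,0,0,0.003,0,0,30,0,0,0,0.002,0,0,30,0,0,0,0,0,0,30]
}}

```text
clock: 28.32
eef_pos: [490.1, -150.3, 19.0]
eef_rot: [1.547, 1.571, -0.198]
wrist_force: [-0.7, -0.0, -4.3]
finger_gap: 39.8
```

>>> {"op": "apply_moves", "data": {
  "plan": [0,0,0,0.001,0,0,30,0,0,0,0.001,0,0,30,0,0,0,0,0,0,30]
}}

```text
clock: 28.7
eef_pos: [490.2, -150.5, 17.3]
eef_rot: [1.394, 1.57, -0.35]
wrist_force: [-1.3, -0.4, 0.2]
finger_gap: 39.6
```

Contact at TCP z ≈ 17 mm, which means the underside is at about 4 mm. Releasing and lifting clear.

>>> {"op": "apply_moves", "data": {
  "plan": [0,0,0,0,0,0,75,0,0,0,0,0,0,75,0,0,0,0,0,0,75,0,0,0,0,0,0,75,0,0,0,-0.02,0,0,75]
}}

```text
clock: 29.32
eef_pos: [489.3, -150.0, 36.1]
eef_rot: [-1.77, 1.568, 2.768]
wrist_force: [-0.7, -0.2, 1.0]
finger_gap: 70.4
```

>>> {"op": "apply_moves", "data": {
  "plan": [0,0,0,-0.05,0,0,75,0,0,0,-0.05,0,0,75,0,0,0,-0.05,0,0,75,0,0,0,0,0,0,75,0,0,0,0,0,0,75]
}}

```text
clock: 29.95
eef_pos: [489.7, -150.2, 186.1]
eef_rot: [-1.752, 1.57, 2.787]
wrist_force: [0.1, -0.1, -0.6]
finger_gap: 70.4
```

Run:
```python
from h import *
s,c=snap('wrist','w16'); to([490,-150,187],-10); print(proj(s,c,[[490,-150,50]]))
snap('scene','s16'); crop('s16',150,140,385,280,3.3,'s16c',.5)
```

```text
pos [ 489.5 -150.1  185.6] psi -9.97 t 30.0 gap 70.3 F [-0.4  0.5 -0.4]
world d [0.5 0.1 1.4]  tool shift m [-0.0014  0.0004 -0.0002]
rotvec in tool [ 0.0005 -0.0004  0.002 ]  shift after turn [-0.0014  0.0005 -0.0002]
[[264.46531694 185.56386199]]
```

View pics/w16.png

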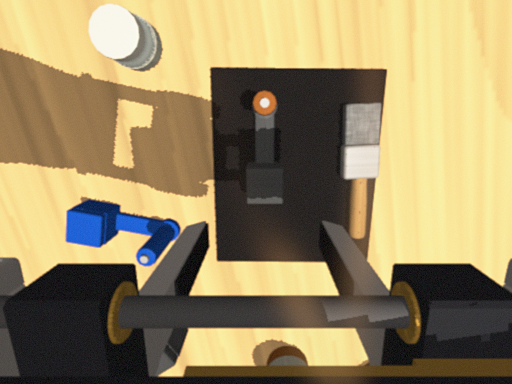

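View pics/s16c.png

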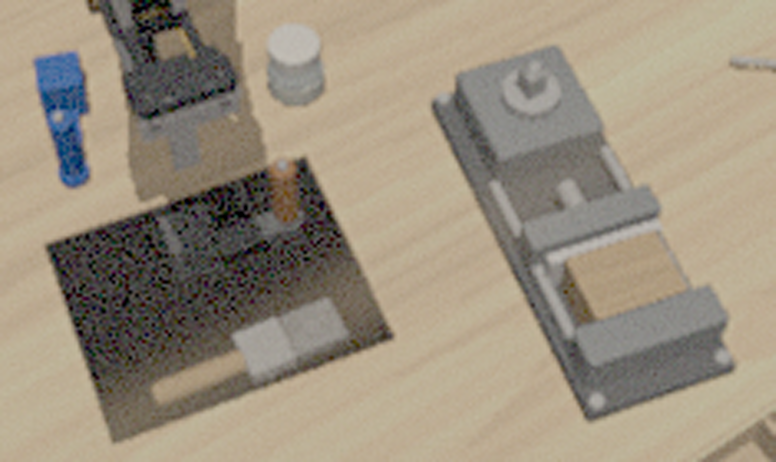

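>>> {"op": "apply_moves", "data": {
  "plan": [0,0,0,0,0.022,-0.05,75,0,0,0,0,0.024,-0.053,75,0,0,0,0,0.024,-0.053,75,0,0,0,0,0.024,-0.053,75,0,0,0,0,0.023,-0.051,75]
}}

```text
clock: 30.68
eef_pos: [650.8, 87.2, 185.3]
eef_rot: [-1.287, 1.569, -3.032]
wrist_force: [1.2, -0.8, 1.0]
finger_gap: 70.2
```

>>> {"op": "apply_moves", "data": {
  "plan": [0,0,0,0.03,0.021,-0.045,75,0,0,0,0.025,0,0,75,0,0,0,0,0,0,75,0,0,0,0,0,0,75]
}}

```text
clock: 31.18
eef_pos: [679.0, 125.7, 132.7]
eef_rot: [1.824, 1.57, 0.079]
wrist_force: [-0.4, 0.2, -0.3]
finger_gap: 70.8
```

Run:
```python
from h import *
s,c=snap('wrist','w17'); to([680,128,131])
crop('w17',170,60,400,270,3.4,'w17c',.55)
```

```text
pos [679.1 125.7 133.3] psi -10.01 t 31.23 gap 70.9 F [-0.4  0.5  0.3]
world d [ 0.9  2.3 -2.3]  tool shift m [ 0.0023  0.0004 -0.0024]
```

View pics/w17c.png

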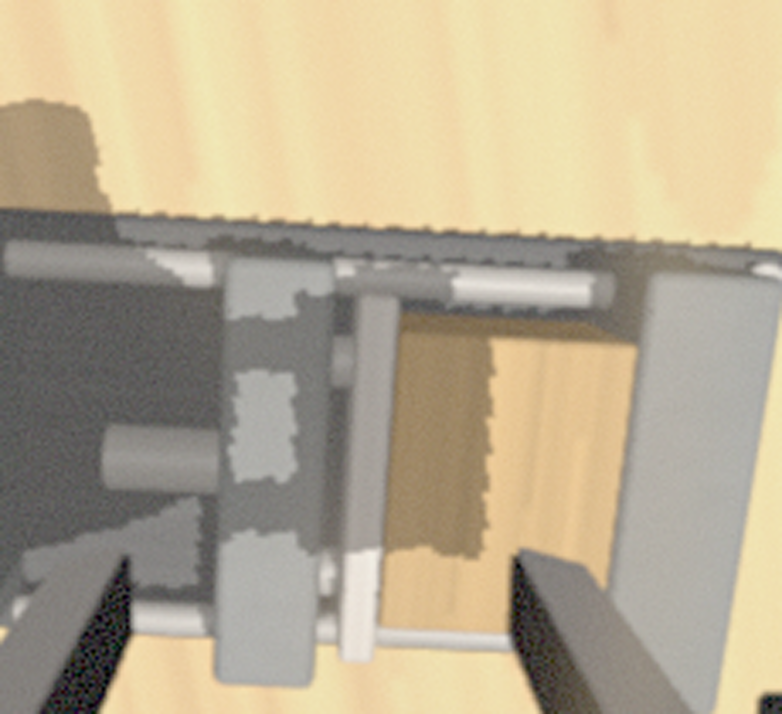

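Run:
```python
from h import *
g=lambda x,y:(170+(x+.5)/3.4-.5,60+(y+.5)/3.4-.5)
s,c=load('w17'); L={}
for n,a,b,z in [('mjaw',(335,268),(313,680),59),('padback',(359,295),(341,655),59),('pad',(398,296),(374,656),59),('fixed',(650,275),(611,585),60),('mjback',(229,262),(216,680),59)]:
    P=vf(ray(s,c,[g(*a),g(*b)],z)); L[n]=P[0,0]+(0-P[0,1])*(P[1,0]-P[0,0])/(P[1,1]-P[0,1]); print(n,np.round(P,1).tolist(),'%.1f'%L[n])
print(L['pad']-L['mjaw'],L['padback']-L['mjaw'],L['fixed']-L['mjaw'],L['mjaw']-L['mjback'])
```

```text
mjaw [[140.0, 52.5], [137.7, -58.4]] 138.9
padback [[146.2, 46.1], [145.1, -50.8]] 145.7
pad [[155.8, 46.2], [154.1, -50.8]] 155.0
fixed [[217.1, 53.2], [215.9, -27.9]] 216.3
mjback [[114.0, 53.2], [111.3, -59.2]] 112.7
16.039659905776517 6.726570705036295 77.35744953967514 26.225881485532028
```

Run:
```python
from h import *
s=st();print(np.abs(s['qd']).max(),s['wrist_force'],s['clock']); print(ticket.sign_off())
```

```text
0.006536251695846583 [-0.42154636  0.46744452  0.25241558] 31.225
the job is handed in; nothing more can be done
None
```

The job is handed in at 31.2 s of the 72 s allowed; the hand-in gives no verdict, so these are my own checks.

**What I did:** I fitted the dark crank from the mat onto the shaft. It went down with no resistance and rested on the collar at the expected height. I then turned it clockwise by its grip, about 334° in total, stopping once to look at the jaws. After that I lifted it off and set it back on the mat.

**Pad:** The last picture gives 2.6 mm pressed in, judged from the jaw-to-jaw distance, and 4.0 mm, judged from how far the pad sticks out. That is a disagreement of about 1.3 mm. The same two measures gave 2.7 and 3.4 mm just before I lifted the crank off. All of these are inside the 1.5–5 mm window, and my best estimate is about 3 mm.

**Crank:** It is upright on its underside. The hub is about (490, -150) mm, and the grip, worked out from the hub pose, is about 38 mm inside the nearest mat edge.

**Forces and contact:** The wrist force was about 10 N at most in the readings I took. At hand-in the arm was still and touching nothing. The brush, jar and blue crank looked undisturbed in the pictures; I did not measure the other bystanders again.

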